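# Widen the panel rack by one hole and stand two satellite panels in it

### The arm

A 6-joint arm with a two-finger parallel gripper is mounted at the origin on the work surface. World frame = base frame: x ahead of the robot, y to its left, z up, the work surface at z = 0. Lengths are in mm, angles in rad, forces in N, time in s.
With the tool pointing down it reaches from about 300 to 875 mm from the base axis. Payload 6.4 kg.
Tool frame: the origin (TCP) lies midway between the tips of the shut fingers; the grasp point (between the pads) lies 19 mm behind it; x points along the fingers, y is the direction in which the jaws open and shut, and the axes are right-handed (so a half turn about x gives the same grasp; the last joint's range is limited). The gripper opens to 85 mm and grips with 20 to 120 N. Pads are 22 mm wide; open, the fingers measure 114 mm over their backs; the gripper's body (76 mm by 85 mm) begins 54 mm behind the grasp point. The pads swing forward as they close: fully open they stand 13 mm farther back than shut.
Start: joints at [0.914, 0.181, 1.607, -0, 1.354, -0.206], TCP at [250.51, 517.577, 231.288] pointing down, gripper open.
Joint ranges: [-2.99, 2.99], [-0.89, 2.07], [0.3, 2.58], [-1.14, 4.28], [0, 2.63], [-3.12, 3.12]. Speed limits (rad/s): [2.57, 2.57, 3.01, 3.14, 3.14, 3.14].

### API

Orientations are given as a unit quaternion [w, x, y, z].
In Python, from rig import bot gives the robot as it stands.
- The arm moves only by the tool jog_arm, never from a script. Its arguments are lists of equal length, an entry for each row: "offset": the shift along the tool's x, y, z in units of 40 mm (1.0 is 40 mm), a list of three; "delta_rot": the turn, a rotation vector about the tool's x, y, z in units of 5 degrees (1.0 is 5 degrees), a list of three. In form: {"offset": [[tx, ty, tz], ...], "delta_rot": [[wx, wy, wz], ...]}. A call has 1 to 20 rows; each row is the pose to reach, as a shift and turn from the pose commanded when the call began, along the tool's axes at that moment; what a row does not reach only later rows make up. A row lasts 1/10 s, in which the tool goes at most 50 mm and 8.59 degrees, less where a joint would pass 70% of its speed; a pose out of reach is approached as far as the arm can. A call with a gripper value outside its range is refused whole. "fingers" is the opening, from 0 (shut) to 1 (fully open), set as the call begins (left out, the last holds). The fingers move at their own pace and stop on an object; "newtons" is the grip in N (left out, the last holds). Time passes only in rows, so rows that repeat a pose let the fingers close. It gives the time, the measured TCP pose, the force and the opening at its end, in the units of the state.
- bot.state(): the state, without advancing time (a new reading comes with each control period).
- bot.read_camera(name): name is "side" or "top"; returns (picture, depth): 420x560x3 uint8, red, green, blue; 420x560 float32, mm along the optical axis (not along the pixel's ray), 0 where there is no reading.
- bot.calibration(name): a dict with "mtx" (3x3 intrinsics, pixels), "origin" and "attitude" of the camera in the world. Camera axes: x right, y up, looking along -z (the intrinsics and any distortion apply to the point x, -y, -z); pixel columns grow to the right and rows downward; lengths in mm; the calibration is good to about 2 mm. A picture is of the moment at which its call begins. calibration takes no time and is no camera call.
- bot.close_job(): hands the job in, once; it reports no verdict.
The state is a dict: "clock": time; "q": joint angles; "joint_velocities": joint speeds; "tau": joint torques, N m; "ee_pos": TCP position; "tcp_rot": TCP orientation; "contact_force": force on the tool from outside, world axes, zero at the start; "wrist_torque": the same for the moment, N m; "width": finger opening in mm.
Only numpy, scipy, OpenCV 4.12 (cv2) and the standard library are available. Lean on these libraries where they do the work, as an engineer would, in place of code of your own. Each camera call takes 0.05 s, during which the arm holds its last target.

### The job

The slotted rack is set one hole too narrow for these two solar panels. Press its sprung button in, slide the tube out until the button pops up in the next hole, then take the panels out of the transfer tray and stand both on edge in the rack: the taller one in the slot beside the tube, the lower one in the slot farthest from the tube, the middle slot left empty. Do not disturb the bottle, the parts box or the screwdriver.

Things in the scene. Friction and masses are not known exactly. Their poses are not given: they have to be found in the camera images.
- rack: Fixed rack: aluminium base plate 180 x 225 mm, 8 mm thick, origin on the work surface, z up. A fixed grey comb at its -y end and a like movable comb at its +y end face each other; panels stand between them along y, each end in a slot. Slot pairs at x = -40, 0, +40 mm. Tube along y at x = +85 mm.
- next_hole (a point): Middle of the next (second) hole in the fixed outer tube, at its flat top, 38 mm above the work surface; rack axes. The outer tube is square, 34 mm wide, and reaches from 57 mm at -y to 53 mm at +y of this point. Square 17 mm holes at -30, 0 and +30 mm along y, joined by an 11 mm wide slit. A steel inner tube slides in it.
- tube (a joint): Slide of the inner tube with its comb, tab and button along the rack's +y (outwards, wider). 0: first hole, the start, too narrow; 0.030 m: next hole, panels fit with 3 mm spare at each end; 0.060 m: last hole, too wide to hold them. Friction about 1.2 N; about 1 mm play either way while locked.
- btn (a joint): Sprung button, pressed straight down. 0: up in a hole (locked); 0.008 m: fully in. Beyond 0.0045 m the tube can slide; once off its hole the tube's roof keeps it down at 0.004 m and it springs up by itself at the next hole. 2.8 N to start, 6 N fully in.
- button_top (a point): Centre of the top of the button's round black cap, 18 mm across, 12 mm high, on a thin stem. The cap's underside is 12 mm above the outer tube's top when up, 4 mm when fully in. The button travels with the inner tube, so it can be pressed and dragged along the slit by friction or pinched.
- tab (a point): Middle of an upright steel tab on the inner tube, beyond the +y end of the outer tube; rack axes. 34 mm wide along x, 10 mm thick along y, free from 20 mm below to 20 mm above this point (which is 70 mm above the work surface). Push its -y face or pinch it to slide the tube. It sits 93 mm to +y of the button.
- slot_tube (a point): Point on the base plate's top, 8 mm above the work surface, in the slot beside the tube, midway between the combs when the tube is at 0.030; rack axes, y along the slot. A panel's lower edge belongs here.
- slot_mid (a point): The same for the middle slot, to stay empty. Slots are 15 mm wide, open to a V above 50 mm height (tooth tips at 59 to 63 mm), 14 mm deep along y. With the tube at 0.030 the slot bottoms are 73 mm to either side of this point (146 mm apart); the comb faces 118 mm apart.
- slot_far (a point): The same for the slot farthest from the tube.
- tray: Fixed grey transfer tray 130 x 120 mm, 24 mm high, origin on the work surface under its centre. Two grooves along its y at x = -35 and +35 mm, 14 mm wide, floor at 6 mm, each holding one panel on edge; either panel may be in either groove.
- tall_panel_centre (a point): Centre of the taller panel: 140 mm long (its y, level), 10 mm thick (its x), 105 mm high (z up), about 0.23 kg; aluminium with dark cells; the top 30 mm are bare.
- low_panel_centre (a point): Centre of the lower panel: 140 mm long (its y, level), 10 mm thick (its x), 75 mm high (z up), about 0.17 kg; otherwise like the taller one.
- tall_panel: The same taller panel; origin at the middle of its lower edge.
- low_panel: The same lower panel; origin at the middle of its lower edge.
- bottle: Bystander: clear bottle, 52 mm across, 130 mm high, origin under its centre.
- parts_box: Bystander: clear open parts box 90 x 120 x 35 mm, origin under its centre.
- screwdriver: Bystander: screwdriver lying on the bench on the robot's side of the work.

How it is judged:
By the outcome, as a careful person would: the job done as asked, in the order asked, and still so for the second after the job is handed in, with the robot touching nothing.
It also fails if it takes over 72 s, if anything falls off the work surface, if the arm or the gripper's body presses on something with over 40 N, if the wrist force passes 120 N, or if a joint passes its speed limit or range.

## Working session

There is one attempt and no reset: what is moved stays moved. The work goes in short steps, Python scripts to look and compute and a tool call to move; the robot and the scene stay as the last step left them, time stands still between calls to the robot, and variables do not carry over. Pictures are saved under pics/ and viewed, and the job is handed in when it is done.

Besides the shell and the picture viewer there is one more tool, called by a JSON object that holds its "name" and its "arguments", one argument or row to a line. jog_arm: Moves the arm, as the interface text tells. Its arguments: {"type":"object","properties":{"offset":{"type":"array"},"delta_rot":{"type":"array"},"fingers":{"type":"number"},"newtons":{"type":"number"}},"required":["offset","delta_rot"]}

```bash
ls; mkdir -p pics; python3 - <<'E'
from rig import bot
import cv2,numpy as np
for n in("side","top"):
    p,d=bot.read_camera(n); cv2.imwrite(f"pics/{n}0.png",p[:,:,::-1]); np.savez(f"{n}0.npz",p=p,d=d)
    print(n,bot.calibration(n))
    print((d>0).mean())
print(bot.state())
E
```

```text
pics
side {'mtx': array([[486.34002517,   0.        , 274.74545574],
       [  0.        , 486.34002517, 204.94515639],
       [  0.        ,   0.        ,   1.        ]]), 'origin': array([  -9.76525155, -612.18390482,  653.830339  ]), 'attitude': array([ 0.82183561,  0.43026301, -0.1684406 , -0.33329827])}
0.9956335034013606
top {'mtx': array([[480.1943089 ,   0.        , 276.07576457],
       [  0.        , 480.1943089 , 217.43169503],
       [  0.        ,   0.        ,   1.        ]]), 'origin': array([ 390.89305797,  -14.11044121, 1021.82706961]), 'attitude': array([ 0.7090828 ,  0.05784471, -0.06970509, -0.69928304])}
0.9960884353741497
{'clock': 0.1, 'q': array([ 9.13732956e-01,  1.81509984e-01,  1.60791461e+00,  6.94221337e-06,
        1.35381617e+00, -2.06326026e-01]), 'joint_velocities': array([ 0.00070767, -0.00178572, -0.00241905, -0.00061455,  0.0020672 ,
       -0.00035264]), 'tau': array([-3.69129630e-04, -4.45880985e+01, -3.52237308e+01, -2.78591924e-04,
        4.24679994e-03,  4.58540129e-06]), 'ee_pos': array([250.16579114, 517.16390384, 230.44674974]), 'tcp_rot': array([ 0.68897898,  0.15748636,  0.68947094, -0.15854283]), 'contact_force': array([-0.35161656, -0.5682364 ,  0.12460337]), 'wrist_torque': array([-0.00944358, -0.06695117, -0.02672605]), 'width': 85.30298242721821}
```

View pics/side0.png

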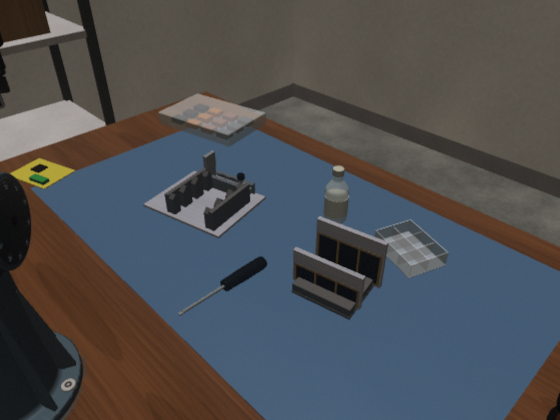

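View pics/top0.png

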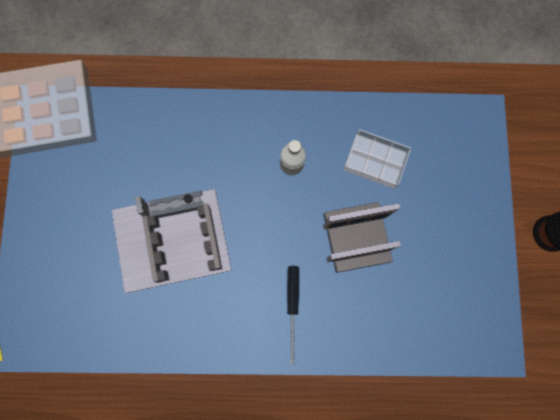

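The side view shows the rack around (205,200), with its tab at (209,160) and button at (240,177). The tray with both panels is around (340,265), the bottle at (337,195), the box at (411,246) and the screwdriver at (235,280). In the top view the rack is at (170,240) with the button at (188,198), and the tray is at (360,235).

```bash
cat > h.py <<'E'
import numpy as np,cv2
from scipy.spatial.transform import Rotation as R
def rot(q): return R.from_quat([q[1],q[2],q[3],q[0]]).as_matrix()
def cloud(d,c):
    K=c["mtx"];v,u=np.mgrid[:d.shape[0],:d.shape[1]]
    x=(u-K[0,2])/K[0,0]*d; y=(v-K[1,2])/K[1,1]*d
    P=np.stack([x,-y,-d],-1)@rot(c["attitude"]).T+c["origin"]
    P[d<=0]=np.nan
    return P
def ray(uv,c,z):
    K=c["mtx"];u,v=uv
    r=rot(c["attitude"])@np.array([(u-K[0,2])/K[0,0],-(v-K[1,2])/K[1,1],-1])
    return c["origin"]+r*(z-c["origin"][2])/r[2]
def project(P,c):
    K=c["mtx"];p=(np.atleast_2d(P)-c["origin"])@rot(c["attitude"])
    return np.stack([K[0,0]*p[:,0]/-p[:,2]+K[0,2],K[1,1]*-p[:,1]/-p[:,2]+K[1,2]],-1)
E
python3 - <<'E'
from rig import bot
from h import *
for n in("side","top"):
    f=np.load(n+"0.npz");c=bot.calibration(n);P=cloud(f["d"],c)
    p=f["p"].astype(int)
    z=P[...,2]
    blue=(p[...,2]>p[...,0]+25)&(abs(z)<30)
    print(n,"table z",np.nanpercentile(z[blue],[5,50,95]))
    def box(m,name):
        q=P[m][:,:2].astype(np.float32); r=cv2.minAreaRect(q)
        print(name,m.sum(),np.round(r[0],1),np.round(r[1],1),round(r[2],2),np.round(np.nanmedian(P[m],0),1))
    X,Y=P[...,0],P[...,1]
    rk=(Y>130)&(Y<420)&(X>250)&(X<520)
    notblue=~(p[...,2]>p[...,0]+20)
    box(rk&(z>3)&(z<13)&notblue,"plate")
    for lo,hi in((30,36),(36,41),(45,65),(56,66),(80,95)): box(rk&(z>lo)&(z<hi),f"rack {lo}-{hi}")
    tr=(Y>-290)&(Y<-60)&(X>250)&(X<480)
    for lo,hi in((15,29),(50,150)): 
        m=tr&(z>lo)&(z<hi)
        box(m,f"tray {lo}-{hi}")
    m=(tr&(z>50)).astype(np.uint8)
    k,l,s,_=cv2.connectedComponentsWithStats(m)
    for i in range(1,k):
        if s[i,4]>60:
            mm=l==i; print("panel zmax",np.nanpercentile(z[mm],[50,95,99])); zt=np.nanpercentile(z[mm],97)
            box(mm&(z>zt-6),"paneltop"); box(mm,"panel")
E
```

```text
side table z [-0.1260697   1.89286465  3.91133166]
plate 991 [481.4 214. ] [114.2 159.1] 12.56 [457.6 190.8   8.6]
rack 30-36 84 [476.5 204.2] [86.6 23.8] 6.7 [470.7 200.3  32.7]
rack 36-41 62 [476.3 205.3] [85.9 22.2] 10.1 [471.1 201.5  38.5]
rack 45-65 371 [477.4 210. ] [91.8 28.4] 12.77 [474.  208.   55.6]
rack 56-66 177 [477.7 210.3] [91.3 27.1] 13.7 [476.8 212.5  58.8]
rack 80-95 0 [0. 0.] [0. 0.] 0.0 [nan nan nan]
tray 15-29 1122 [ 423.4 -118.8] [140.6 289.2] 46.43 [450.2 -79.8  23.4]
tray 50-150 11 [ 479.3 -146.2] [0.8 7.6] 1.15 [ 479.5 -145.2   72.3]
top table z [-2.37948245  0.73138827  3.88885435]
plate 2797 [385.2 273.2] [285.6 270.5] 89.76 [474.5 228.1   8.1]
rack 30-36 31 [475.3 206.2] [76.1 15.7] 12.79 [479.4 202.6  33.3]
rack 36-41 22 [474.5 205.8] [74.8 16.4] 11.71 [470.5 203.3  37.7]
rack 45-65 471 [479.  211.4] [85.9 24.6] 13.35 [478.7 212.   57. ]
rack 56-66 295 [479.1 211.6] [85.6 24.3] 13.34 [480.6 214.9  58.3]
rack 80-95 0 [0. 0.] [0. 0.] 0.0 [nan nan nan]
tray 15-29 776 [ 420.9 -106. ] [135.9 272.9] 48.71 [442.4 -72.7  23.3]
tray 50-150 0 [0. 0.] [0. 0.] 0.0 [nan nan nan]
  return np.nanmean(a, axis, out=out, keepdims=keepdims)
```

```bash
python3 - <<'E'
import cv2
a=cv2.imread("pics/top0.png");cv2.imwrite("pics/rack_top.png",cv2.resize(a[180:300,100:240],None,fx=5,fy=5,interpolation=cv2.INTER_CUBIC))
cv2.imwrite("pics/tray_top.png",cv2.resize(a[120:280,280:420],None,fx=3.7,fy=3.7,interpolation=cv2.INTER_CUBIC))
E
```

```text
(no output)
```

View pics/rack_top.png

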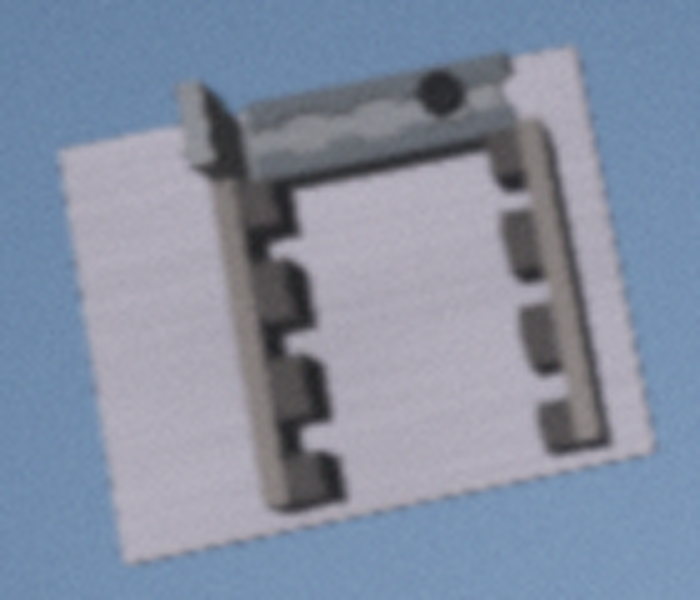

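View pics/tray_top.png

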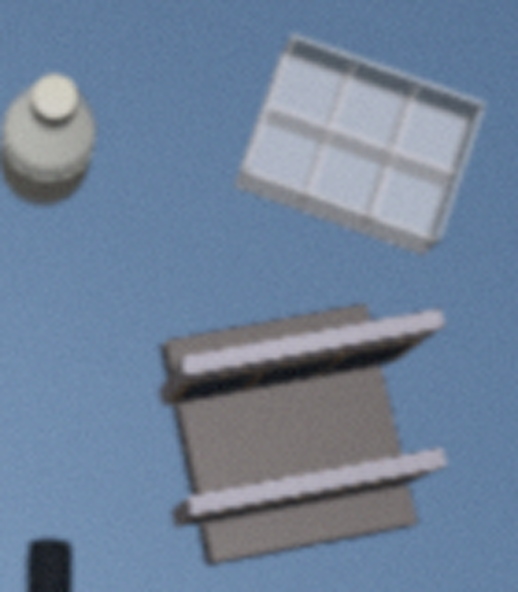

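```bash
cat >> h.py <<'E'
def light(p,thr=25):
    hsv=cv2.cvtColor(p,cv2.COLOR_RGB2HSV); return hsv
def rect_world(mask,c,z):
    cs,_=cv2.findContours(mask.astype(np.uint8),cv2.RETR_EXTERNAL,cv2.CHAIN_APPROX_NONE)
    k=max(cs,key=cv2.contourArea)[:,0,:]
    k=cv2.convexHull(k)[:,0,:]
    W=np.array([ray(u,c,z)[:2] for u in k],np.float32)
    return cv2.minAreaRect(W)
E
python3 - <<'E'
from rig import bot
from h import *
for n in ("top","side"):
    f=np.load(n+"0.npz");c=bot.calibration(n);p=f["p"];P=cloud(f["d"],c)
    pi=p.astype(int); sat=pi[...,2]-pi[...,0]; val=pi.sum(-1)/3
    ctr={}
    for name,box in dict(top=dict(plate=(105,180,240,300),pan=(320,195,410,275)),side=dict(plate=(140,150,270,235),pan=(285,210,395,320)))[n].items():
        x0,y0,x1,y1=box
        m=np.zeros(sat.shape,bool); m[y0:y1,x0:x1]=True
        print(n,name,"val pct",np.percentile(val[m],[5,50,95]),"sat",np.percentile(sat[m],[5,50,95]))
        if name=="plate":
            mm=m&(sat<22)
            mm=cv2.morphologyEx(mm.astype(np.uint8),cv2.MORPH_OPEN,np.ones((3,3)))
            if n=="top": print("plate",rect_world(mm,c,8))
            cv2.imwrite(f"pics/m_{n}_plate.png",mm*255)
        else:
            mm=(m&(val>135)&(sat<25)).astype(np.uint8)
            k,l,s,_=cv2.connectedComponentsWithStats(mm)
            for i in range(1,k):
                if s[i,4]>60:
                    q=l==i
                    print("panel top",s[i],"medP",np.nanmedian(P[q],0).round(1),[ (z,[np.round(t,1) for t in rect_world(q,c,z)]) for z in (81,111)])
E
```

```text
top plate val pct [ 80.33333333 147.33333333 178.33333333] sat [-3. 10. 61.]
plate ((533.2492065429688, 195.10711669921875), (195.8061065673828, 223.95022583007812), 12.826437950134277)
top pan val pct [ 59.31666667 126.66666667 173.        ] sat [-7. 11. 62.]
panel top [329 204  71  17 362] medP [ 571.1 -197.1  110.6] [(81, [array([ 577.4, -205. ]), array([ 11. , 143.7]), np.float64(11.5)]), (111, [array([ 571.4, -198.9]), array([ 10.7, 139.1]), np.float64(11.5)])]
panel top [331 242  69  17 359] medP [ 502.  -205.2   80.6] [(81, [array([ 501.7, -205.9]), array([ 11. , 138.1]), np.float64(11.5)]), (111, [array([ 498.2, -199.8]), array([ 10.6, 133.7]), np.float64(11.5)])]
side plate val pct [ 30.          91.33333333 147.33333333] sat [-2. 45. 48.]
side pan val pct [ 14.          79.33333333 118.        ] sat [-13.   6.  48.]
panel top [318 217  77  27 221] medP [ 570.8 -207.7  112. ] [(81, [array([ 602.4, -184.8]), array([ 21.8, 153.9]), np.float64(18.1)]), (111, [array([ 570.3, -207.2]), array([ 20.7, 145.8]), np.float64(18.1)])]
panel top [294 248  70  31 207] medP [ 497.8 -210.9   82.1] [(81, [array([ 498.8, -209. ]), array([  7.4, 136.4]), np.float64(11.6)]), (111, [array([ 472.1, -230.1]), array([  7. , 129.3]), np.float64(11.6)])]
```

```bash
python3 - <<'E'
import cv2
a=cv2.imread("pics/side0.png");cv2.imwrite("pics/rack_side.png",cv2.resize(a[140:240,135:275],None,fx=5.5,fy=5.5,interpolation=cv2.INTER_CUBIC))
cv2.imwrite("pics/tray_side.png",cv2.resize(a[210:325,280:400],None,fx=5,fy=5,interpolation=cv2.INTER_CUBIC))
E
```

```text
(no output)
```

View pics/rack_side.png

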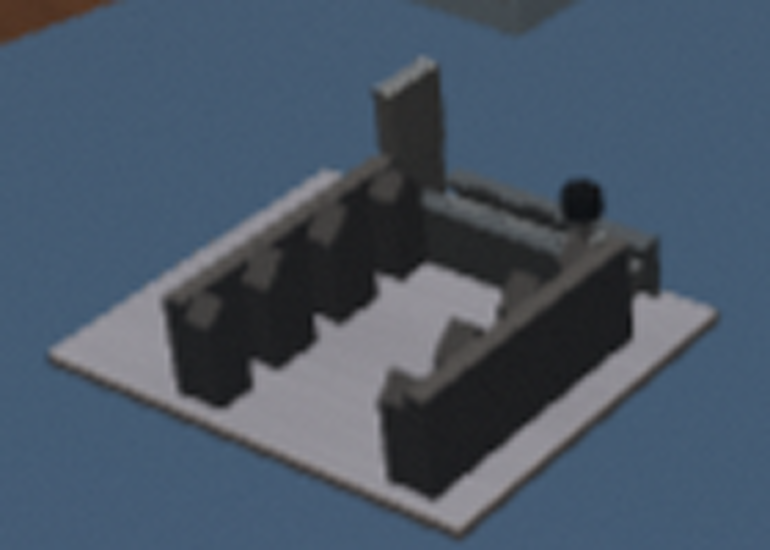

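View pics/tray_side.png

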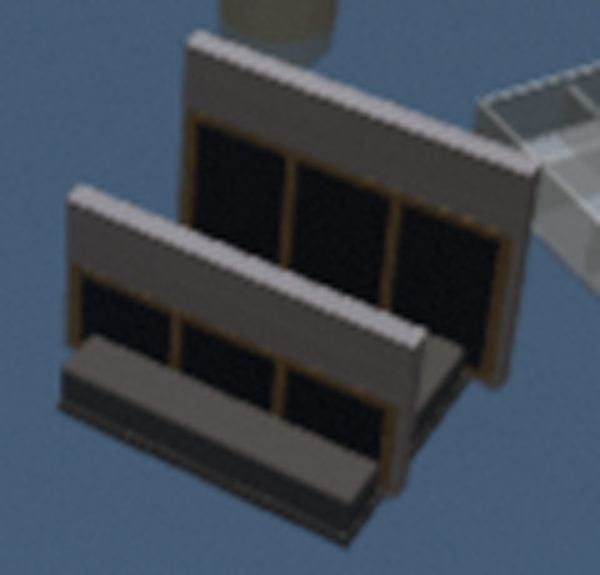

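The top view gives both panel tops with the correct sizes (139 x 10.7 mm), and the taller panel is the one at larger x. Next I'll measure the rack.

```bash
python3 - <<'E'
from rig import bot
from h import *
C={n:bot.calibration(n) for n in("top","side")}
F={n:np.load(n+"0.npz")["p"] for n in C}
D={n:cloud(np.load(n+"0.npz")["d"],C[n]) for n in C}
# button
for n,(x0,y0,x1,y1) in dict(top=(180,188,197,208),side=(232,168,250,186)).items():
    v=F[n].astype(int).sum(-1)/3; m=np.zeros(v.shape,bool); m[y0:y1,x0:x1]=True
    q=m&(v<45 if n=="top" else v<28)
    k,l,s,ct=cv2.connectedComponentsWithStats(q.astype(np.uint8))
    i=1+np.argmax(s[1:,4]); print(n,"btn px",ct[i],s[i],[ray(ct[i],C[n],z).round(1)for z in(56,62)],np.nanmedian(D[n][l==i],0))
# plate edges
corn=dict(top=[(112.4,210),(125,292.4),(230.4,271),(215.6,189)],
 side=[(135+48/5.5,140+352/5.5),(135+460/5.5,140+532/5.5),(135+718/5.5,140+318/5.5)])
for n,cs in corn.items():
    p=F[n].astype(int); s=cv2.GaussianBlur((p[...,2]-p[...,0]).astype(np.float32),(3,3),0)
    lines=[]
    for a,b in zip(cs[:-1],cs[1:]):
        a=np.array(a);b=np.array(b);d=(b-a)/np.linalg.norm(b-a);nn=np.array([-d[1],d[0]])
        pts=[]
        for t in np.linspace(.08,.92,60):
            c0=a+(b-a)*t; off=np.arange(-6,6.01,.25); q=c0+off[:,None]*nn
            val=cv2.remap(s,q[:,0].astype(np.float32)[None],q[:,1].astype(np.float32)[None],1)[0]
            thr=(val.max()+val.min())/2
            ii=np.where(np.diff(np.sign(val-thr))!=0)[0]
            if len(ii) and val.max()-val.min()>20: pts.append(q[ii[np.argmin(abs(off[ii]))]])
        pts=np.array(pts); zz=8 if n=="top" else 4
        W=np.array([ray(u,C[n],8)[:2] for u in pts])
        vx,vy,x,y=cv2.fitLine(W.astype(np.float32),cv2.DIST_HUBER,0,.01,.01).ravel()
        lines.append(((vx,vy),(x,y))); print(n,len(pts),"edge ang",np.degrees(np.arctan2(vy,vx)).round(2))
    for (d1,p1),(d2,p2) in zip(lines[:-1],lines[1:]):
        A=np.array([d1,-np.array(d2)]).T; t=np.linalg.solve(A,np.array(p2)-np.array(p1)); print(" corner",np.array(p1)+t[0]*np.array(d1))
s=bot.state(); Rm=rot(s["tcp_rot"]); print("tool axes cols\n",Rm.round(3))
E
```

```text
top btn px [186.42857143 196.71428571] [185 196   4   3   7] [array([607.8, 155.4,  56. ]), array([606.4, 154.3,  62. ])] [605.83258289 154.79690864  62.15559042]
side btn px [240.42857143 176.42857143] [238 174   6   6  35] [array([601.9, 149.2,  56. ]), array([595.8, 141.6,  62. ])] [597.9644583  144.33157702  59.96819457]
top 60 edge ang 13.03
top 60 edge ang -77.1
top 60 edge ang 12.91
 corner [412.13797 282.70364]
 corner [462.3936    63.302124]
side 60 edge ang -77.3
side 60 edge ang 12.83
 corner [455.5606    54.765816]
tool axes cols
 [[-0.001  0.436  0.9  ]
 [-0.001  0.9   -0.436]
 [-1.    -0.002 -0.   ]]
```

```bash
cat >> h.py <<'E'
RY=np.radians(12.95); EX=np.array([np.cos(RY),np.sin(RY),0]);EY=np.array([-np.sin(RY),np.cos(RY),0]);RC=np.array([524.9,193.1,0])
def rk(P): P=np.asarray(P,float)-RC; return np.array([P@EX,P@EY,P[2]]).round(1)
def rkw(x,y,z): return RC+x*EX+y*EY+np.array([0,0,z])
E
python3 - <<'E'
from rig import bot
from h import *
C={n:bot.calibration(n) for n in("top","side")}
F={n:np.load(n+"0.npz")["p"] for n in C}
D={n:cloud(np.load(n+"0.npz")["d"],C[n]) for n in C}
def T(x,y,z): return rk(ray((100+(x+.5)/5-.5,180+(y+.5)/5-.5),C["top"],z))
def S(x,y,z): return rk(ray((135+(x+.5)/5.5-.5,140+(y+.5)/5.5-.5),C["side"],z))
print("btn",T(440,92,62),T(440,92,58),S(582,202,56))
print("tab top far-left/right edges z90",T(180,90,90),T(212,82,90) , T(208,170,90),"side",S(375,95,90),S(437,65,90))
print("fixed comb strip z63 top",T(520,122,63),T(545,122,63),"bot",T(573,445,63),T(605,440,63))
print("tooth faces",T(502,210,59),T(520,305,59),T(540,405,59), "mov",T(297,190,59),T(313,325,59),T(343,500,59))
print("outer tube",T(242,105,38),T(510,55,38),T(255,180,38),T(505,140,38))
# depth profile heights in rack frame along y for tooth x=+60? 
P=D["top"].reshape(-1,3); P=P[~np.isnan(P[:,0])]; Q=P-RC; Q=np.stack([Q@EX,Q@EY,Q[:,2]],1)
for xr in ((-25,-15),(15,25),(-45,-35),(35,45),(75,95)):
    m=(Q[:,0]>xr[0])&(Q[:,0]<xr[1])&(abs(Q[:,1])<125)
    print(xr,[(y,round(float(np.median(Q[m&(abs(Q[:,1]-y)<2.5)][:,2])),0)) for y in range(-110,115,5) if (m&(abs(Q[:,1]-y)<2.5)).any()])
E
```

```text
btn [ 67.6 -57.9  62. ] [ 68.7 -57.4  58. ] [ 65.6 -59.7  56. ]
tab top far-left/right edges z90 [82.6 38.9 90. ] [83.2 26.  90. ] [48.5 33.4 90. ] side [45.  33.5 90. ] [80.1 27.8 90. ]
fixed comb strip z63 top [ 48.3 -87.5  63. ] [ 46.2 -97.4  63. ] bot [-84.9 -83.7  63. ] [-85.7 -96.5  63. ]
tooth faces [ 14.9 -73.3  59. ] [-24.8 -73.2  59. ] [-66.1 -73.5  59. ] mov [40.4  6.4 59. ] [-15.4   9.5  59. ] [-86.7   9.8  59. ]
outer tube [85.4 26.5 38. ] [ 83.3 -86.5  38. ] [52.9 26.5 38. ] [ 48.  -77.8  38. ]
(-25, -15) [(-110, 8.0), (-105, 7.0), (-100, 8.0), (-95, 44.0), (-90, 58.0), (-85, 57.0), (-80, 7.0), (-75, 11.0), (-70, 10.0), (-65, 9.0), (-60, 7.0), (-55, 7.0), (-50, 8.0), (-45, 7.0), (-40, 7.0), (-35, 8.0), (-30, 7.0), (-25, 9.0), (-20, 7.0), (-15, 8.0), (-10, 9.0), (-5, 7.0), (0, 9.0), (5, 8.0), (10, 7.0), (15, 9.0), (20, 8.0), (25, 11.0), (30, 45.0), (35, 57.0), (40, 58.0), (50, 8.0), (55, 7.0), (60, 8.0), (65, 9.0), (70, 9.0), (75, 9.0), (80, 8.0), (85, 8.0), (90, 9.0), (95, 9.0), (100, 8.0), (105, 8.0), (110, 8.0)]
(15, 25) [(-110, 9.0), (-105, 7.0), (-100, 8.0), (-95, 4
[... 1347 characters left out ...]
, 57.0), (35, 58.0), (40, 57.0), (50, 9.0), (55, 8.0), (60, 7.0), (65, 8.0), (70, 9.0), (75, 9.0), (80, 7.0), (85, 8.0), (90, 8.0), (95, 8.0), (100, 9.0), (105, 9.0), (110, 8.0)]
(75, 95) [(-110, 7.0), (-105, 6.0), (-100, 7.0), (-95, 8.0), (-90, 8.0), (-85, 9.0), (-80, 37.0), (-75, 37.0), (-70, 39.0), (-65, 38.0), (-60, 40.0), (-55, 59.0), (-50, 37.0), (-45, 39.0), (-40, 38.0), (-35, 37.0), (-30, 36.0), (-25, 37.0), (-20, 34.0), (-15, 37.0), (-10, 38.0), (-5, 38.0), (0, 38.0), (5, 37.0), (10, 37.0), (15, 37.0), (20, 39.0), (25, 37.0), (30, 65.0), (35, 89.0), (40, 89.0), (60, 8.0), (65, 7.0), (70, 8.0), (75, 8.0), (80, 7.0), (85, 7.0), (90, 8.0), (95, 7.0), (100, 8.0), (105, 8.0), (110, 7.0)]
```

```bash
cat >> h.py <<'E'
import json,os
def plan(cmd_pos,cmd_rot,target,yaw=RY):
    """offset in 40mm units / rotvec in 5deg units from commanded pose, target tool pointing down with jaws along yaw"""
    y=np.array([np.cos(yaw),np.sin(yaw),0]);x=np.array([0,0,-1.]);T=np.stack([x,y,np.cross(x,y)],1)
    off=cmd_rot.T@(np.asarray(target)-cmd_pos)/40
    rv=np.degrees(R.from_matrix(cmd_rot.T@T).as_rotvec())/5
    return off.round(3),rv.round(3)
E
python3 - <<'E'
from rig import bot
from h import *
q=R.from_euler('x',0)
s=bot.state(); print(s["clock"],s["ee_pos"],s["contact_force"])
y=.914+.206; 
x=np.array([0,0,-1.]);yy=np.array([np.cos(y),np.sin(y),0]);Rm=np.stack([x,yy,np.cross(x,yy)],1)
print(Rm.round(4),rkw(67,-58.5,62))
print(plan(np.array([250.51,517.577,231.288]),Rm,rkw(67,-58.5,130)))
E
```

```text
0.1 [250.16579114 517.16390384 230.44674974] [-0.35161656 -0.5682364   0.12460337]
[[ 0.      0.4357  0.9001]
 [ 0.      0.9001 -0.4357]
 [-1.      0.      0.    ]] [603.30581126 151.10263389  62.        ]
(array([ 2.532, -4.404, 11.93 ]), array([10.244,  0.   ,  0.   ]))
```

{"name": "jog_arm", "arguments": {
  "offset": [
    [0.1, -0.2, 0.6],
    [0.3, -0.6, 1.7],
    [0.5, -1.0, 2.8],
    [0.75, -1.4, 3.9],
    [1.0, -1.8, 5.0],
    [1.2, -2.25, 6.1],
    [1.45, -2.65, 7.2],
    [1.7, -3.05, 8.3],
    [1.95, -3.5, 9.4],
    [2.2, -3.9, 10.5],
    [2.4, -4.2, 11.4],
    [2.532, -4.404, 11.93],
    [2.532, -4.404, 11.93],
    [2.532, -4.404, 11.93]
  ],
  "delta_rot": [
    [0.5, 0, 0],
    [1.5, 0, 0],
    [2.5, 0, 0],
    [3.5, 0, 0],
    [4.5, 0, 0],
    [5.5, 0, 0],
    [6.5, 0, 0],
    [7.5, 0, 0],
    [8.5, 0, 0],
    [9.5, 0, 0],
    [10, 0, 0],
    [10.244, 0, 0],
    [10.244, 0, 0],
    [10.244, 0, 0]
  ],
  "fingers": 0,
  "newtons": 40
}}

```text
clock: 1.5
ee_pos: [602.6, 151.4, 129.5]
tcp_rot: [0.553, 0.44, 0.554, -0.441]
contact_force: [-0.7, 0.4, -0.4]
width: 0.1
```

```bash
python3 - <<'E'
from rig import bot
from h import *
s=bot.state(); print(s["clock"],s["ee_pos"],rk(s["ee_pos"]),s["contact_force"],s["width"]);print(rot(s["tcp_rot"]).round(4),rkw(67,-58.5,130))
for n in("side","top"):
    p,d=bot.read_camera(n); cv2.imwrite(f"pics/{n}1.png",p[:,:,::-1]); np.savez(f"{n}1.npz",p=p,d=d)
a=cv2.imread("pics/top1.png")[150:300,100:260];b=cv2.imread("pics/side1.png")[90:240,130:290]
cv2.imwrite("pics/c1.png",np.hstack([cv2.resize(x,None,fx=2.5,fy=2.5,interpolation=2) for x in(a,b)]))
E
```

```text
1.5 [602.57714494 151.43220782 129.47846672] [ 66.4 -58.  129.5] [-0.72400047  0.4487663  -0.43934506] 0.05904193572137714
[[-1.700e-03  9.745e-01  2.243e-01]
 [ 4.000e-04  2.243e-01 -9.745e-01]
 [-1.000e+00 -1.500e-03 -8.000e-04]] [603.30581126 151.10263389 130.        ]
```

View pics/c1.png

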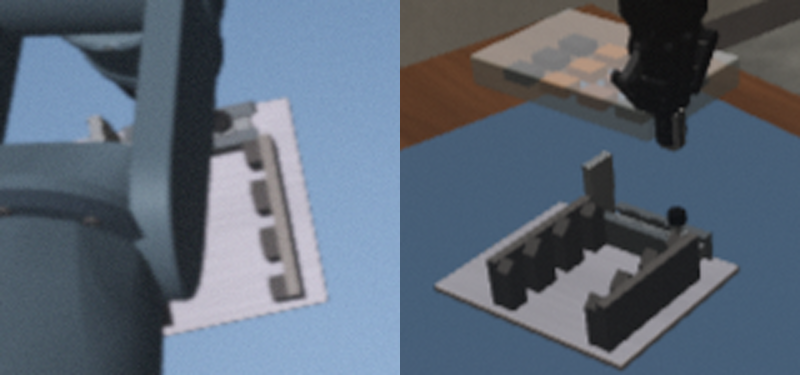

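Side view: the closed fingertip is at px (239,149), directly above the button at (241,176). In the top view the arm hides most of the rack.

```bash
python3 - <<'E'
from rig import bot
from h import *
c=bot.calibration("side")
print(project([602.6,151.4,129.5],c), project(rkw(67,-58.5,56),c),project(rkw(67,-58.5,62),c))
for x,y in((67,-58.5),(67,-57),(66,-60)): print(project(rkw(x,y,56),c))
E
```

```text
[[238.39293452 148.2398186 ]] [[240.35616135 175.91805188]] [[240.22684199 173.7305534 ]]
[[240.35616135 175.91805188]]
[[239.84253569 175.73942412]]
[[240.61674125 176.28594416]]
```

{"name": "jog_arm", "arguments": {
  "offset": [
    [0.4, 0, 0],
    [0.9, 0, 0],
    [1.3, 0, 0],
    [1.55, 0, 0],
    [1.6, 0, 0],
    [1.65, 0, 0],
    [1.7, 0, 0],
    [1.75, 0, 0],
    [1.75, 0, 0]
  ],
  "delta_rot": [
    [0, 0, 0],
    [0, 0, 0],
    [0, 0, 0],
    [0, 0, 0],
    [0, 0, 0],
    [0, 0, 0],
    [0, 0, 0],
    [0, 0, 0],
    [0, 0, 0]
  ]
}}

```text
clock: 2.5
ee_pos: [604.0, 151.2, 60.8]
tcp_rot: [0.554, 0.441, 0.553, -0.44]
contact_force: [-0.5, -1.4, 3.3]
width: -0.1
```

{"name": "jog_arm", "arguments": {
  "offset": [
    [0.05, 0, 0],
    [0.1, 0, 0],
    [0.13, 0, 0],
    [0.14, 0, 0],
    [0.14, 0, 0]
  ],
  "delta_rot": [
    [0, 0, 0],
    [0, 0, 0],
    [0, 0, 0],
    [0, 0, 0],
    [0, 0, 0]
  ]
}}

```text
clock: 3.0
ee_pos: [604.0, 151.2, 54.9]
tcp_rot: [0.554, 0.441, 0.553, -0.44]
contact_force: [-0.2, 0.3, 5.8]
width: 0.2
```

{"name": "jog_arm", "arguments": {
  "offset": [
    [0, 0, -0.03],
    [0, 0, -0.07],
    [0, 0, -0.12],
    [0, 0, -0.17],
    [0, 0, -0.22],
    [0, 0, -0.27],
    [0, 0, -0.32],
    [0, 0, -0.36],
    [0, 0, -0.36]
  ],
  "delta_rot": [
    [0, 0, 0],
    [0, 0, 0],
    [0, 0, 0],
    [0, 0, 0],
    [0, 0, 0],
    [0, 0, 0],
    [0, 0, 0],
    [0, 0, 0],
    [0, 0, 0]
  ]
}}

```text
clock: 3.9
ee_pos: [600.9, 165.1, 55.0]
tcp_rot: [0.554, 0.441, 0.553, -0.44]
contact_force: [0.5, -1.3, 5.3]
width: 0.3
```

```bash
cat > look.py <<'E'
import sys
from rig import bot
from h import *
k=sys.argv[1]; s=bot.state(); print(s["clock"],s["ee_pos"].round(1),rk(s["ee_pos"]),s["contact_force"].round(1),s["width"])
f=float(sys.argv[10]) if len(sys.argv)>10 else 3.5
out=[]
for n,i in(("top",2),("side",6)):
    p,d=bot.read_camera(n); np.savez(f"{n}{k}.npz",p=p,d=d)
    x0,y0,x1,y1=map(int,sys.argv[i:i+4]); a=p[y0:y1,x0:x1,::-1]
    out.append(cv2.resize(a,(int(400),int(400*a.shape[0]/a.shape[1])),interpolation=2))
h=max(o.shape[0] for o in out)
cv2.imwrite(f"pics/l{k}.png",np.hstack([cv2.copyMakeBorder(o,0,h-o.shape[0],0,0,0) for o in out]))
E
python3 look.py 2 100 160 240 300 135 100 275 240
```

```text
3.9 [600.9 165.1  55. ] [ 67.8 -44.3  55. ] [ 0.5 -1.3  5.3] 0.25019605504508974
```

View pics/l2.png

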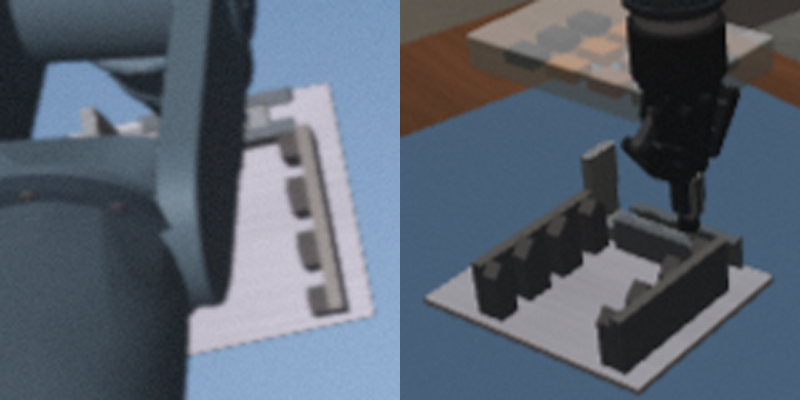

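{"name": "jog_arm", "arguments": {
  "offset": [
    [0, 0, -0.05],
    [0, 0, -0.1],
    [0, 0, -0.15],
    [0, 0, -0.2],
    [0, 0, -0.25],
    [0, 0, -0.25],
    [-0.3, 0, -0.25],
    [-0.8, 0, -0.25],
    [-1.2, 0, -0.25],
    [-1.2, 0, -1.0],
    [-1.2, 0, -1.7],
    [-0.8, 0, -1.9],
    [-0.4, 0, -1.9],
    [-0.35, 0, -1.9],
    [-0.35, 0, -1.9]
  ],
  "delta_rot": [
    [0, 0, 0],
    [0, 0, 0],
    [0, 0, 0],
    [0, 0, 0],
    [0, 0, 0],
    [0, 0, 0],
    [0, 0, 0],
    [0, 0, 0],
    [0, 0, 0],
    [0, 0, 0],
    [0, 0, 0],
    [0, 0, 0],
    [0, 0, 0],
    [0, 0, 0],
    [0, 0, 0]
  ]
}}

```text
clock: 5.5
ee_pos: [582.1, 237.9, 66.6]
tcp_rot: [0.552, 0.44, 0.554, -0.442]
contact_force: [0.3, -1.0, 0.1]
width: -0.4
```

```bash
python3 look.py 3 100 160 240 300 135 100 275 240
```

```text
5.5 [582.1 237.9  66.6] [65.8 30.8 66.6] [ 0.3 -1.   0.1] -0.41597796045578106
```

View pics/l3.png

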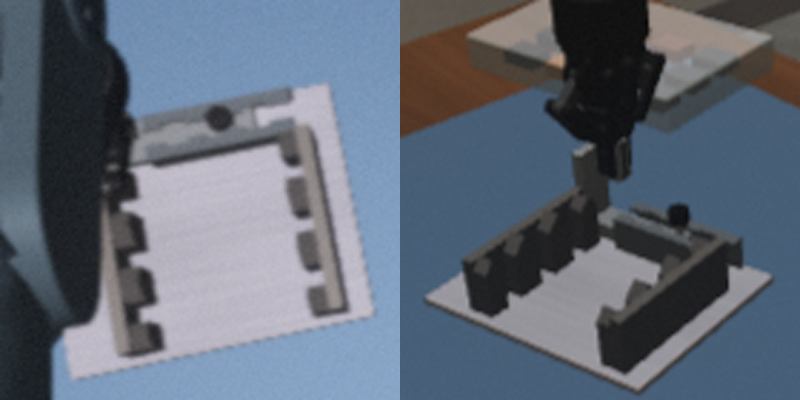

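{"name": "jog_arm", "arguments": {
  "offset": [
    [0, 0, -0.1],
    [0, 0, -0.2],
    [0, 0, -0.25],
    [0, 0, -0.28],
    [0, 0, -0.31],
    [0, 0, -0.34],
    [0, 0, -0.36],
    [0, 0, -0.38],
    [0, 0, -0.4],
    [0, 0, -0.4]
  ],
  "delta_rot": [
    [0, 0, 0],
    [0, 0, 0],
    [0, 0, 0],
    [0, 0, 0],
    [0, 0, 0],
    [0, 0, 0],
    [0, 0, 0],
    [0, 0, 0],
    [0, 0, 0],
    [0, 0, 0]
  ]
}}

```text
clock: 6.6
ee_pos: [579.1, 255.3, 68.1]
tcp_rot: [0.553, 0.44, 0.554, -0.44]
contact_force: [-0.0, 0.2, 0.5]
width: -0.1
```

{"name": "jog_arm", "arguments": {
  "offset": [
    [0, 0, -0.02],
    [0, 0, -0.04],
    [0, 0, -0.06],
    [0, 0, -0.06]
  ],
  "delta_rot": [
    [0, 0, 0],
    [0, 0, 0],
    [0, 0, 0],
    [0, 0, 0]
  ]
}}

```text
clock: 7.0
ee_pos: [578.9, 255.9, 68.1]
tcp_rot: [0.554, 0.44, 0.553, -0.441]
contact_force: [1.5, -6.0, -0.0]
width: 0.0
```

```bash
python3 look.py 4 100 160 240 300 205 140 255 190; python3 - <<'E'
from rig import bot
from h import *
C=bot.calibration("top")
p=np.load("top4.npz")["p"]; v=p.astype(int).sum(-1)/3
m=np.zeros(v.shape,bool); m[185:215,158:195]=True
for t in(45,55,65,75):
    k,l,s,ct=cv2.connectedComponentsWithStats((m&(v<t)).astype(np.uint8))
    for i in range(1,k):
        if s[i,4]>8: print(t,s[i],ct[i],rk(ray(ct[i],C,58)))
p=np.load("top0.npz")["p"]; v=p.astype(int).sum(-1)/3
m[:]=0; m[188:208,180:197]=True
for t in(45,55,65,75):
    k,l,s,ct=cv2.connectedComponentsWithStats((m&(v<t)).astype(np.uint8))
    for i in range(1,k):
        if s[i,4]>8: print("start",t,s[i],ct[i],rk(ray(ct[i],C,58)))
E
```

```text
7.0 [578.9 255.9  68.1] [66.7 49.1 68.1] [ 1.5 -6.  -0. ] 0.005269678598169652
55 [169 198   8   8  44] [172.86363636 201.29545455] [ 68.1 -26.8  58. ]
65 [169 198   9   8  52] [172.75       201.17307692] [ 68.4 -26.6  58. ]
65 [164 209  31   6  37] [178.83783784 211.64864865] [ 44.3 -34.9  58. ]
75 [169 197   9   9  59] [172.81355932 201.03389831] [ 68.7 -26.8  58. ]
75 [163 208  32   7  58] [179.68965517 211.37931034] [ 44.5 -36.7  58. ]
start 55 [185 195   7   8  43] [187.81395349 198.23255814] [ 68.1 -57.8  58. ]
start 65 [184 195   8   8  52] [187.59615385 198.19230769] [ 68.3 -57.3  58. ]
start 75 [183 194  10   9  62] [187.75806452 198.01612903] [ 68.6 -57.7  58. ]
```

View pics/l4.png

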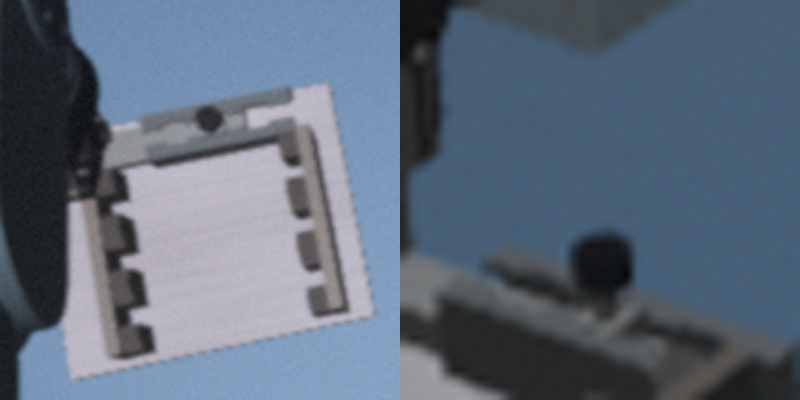

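The tube is locked: the button moved 31 mm, within its play, it sits high again, and a 6 N push does not shift it. Next I'll refine the tall panel's position while I retreat.

{"name": "jog_arm", "arguments": {
  "offset": [
    [0, 0, 0.15],
    [-0.5, 0, 0.3],
    [-1.5, 0, 0.4],
    [-2.5, 0, 0.5],
    [-2.5, 0, 0.5]
  ],
  "delta_rot": [
    [0, 0, 0],
    [0, 0, 0],
    [0, 0, 0],
    [0, 0, 0],
    [0, 0, 0]
  ]
}}

```text
clock: 7.6
ee_pos: [587.4, 238.4, 175.5]
tcp_rot: [0.556, 0.444, 0.551, -0.437]
contact_force: [1.6, 0.4, -0.0]
width: 0.1
```

```bash
python3 - <<'E'
from rig import bot
from h import *
c=bot.calibration("side"); p=np.load("side0.npz")["p"]; pi=p.astype(int); sat=pi[...,2]-pi[...,0]; val=pi.sum(-1)/3
a=np.radians(11.5); ex=np.array([np.cos(a),np.sin(a),0]);ey=np.array([-np.sin(a),np.cos(a),0])
for nm,ctr,z in(("tall",np.array([571.4,-198.9,0]),111),("low",np.array([501.7,-205.9,0]),81)):
    q=[ctr+sx*5*ex+sy*70*ey+[0,0,z] for sx in(-1,1) for sy in(1,-1)]
    print(nm,project(q,c).round(1).tolist())
m=np.zeros(val.shape,bool); m[210:330,285:400]=True
q=(m&(val>118)&(sat<25)).astype(np.uint8)
k,l,s,_=cv2.connectedComponentsWithStats(q)
for i in range(1,k):
    if s[i,4]>60:
        cs,_=cv2.findContours((l==i).astype(np.uint8),0,1); h=max(cs,key=len)[:,0]
        z=111 if s[i,1]<235 else 81
        print(s[i],"L",h[h[:,0].argmin()],"R",h[h[:,0].argmax()],"T",h[h[:,1].argmin()],rect_world(l==i,c,z))
a=cv2.imread("pics/side0.png")[210:310,285:395];cv2.imwrite("pics/ts.png",cv2.resize(a,None,fx=7,fy=6,interpolation=2))
s=bot.state();print(s["clock"],s["ee_pos"],rk(s["ee_pos"]))
E
```

```text
tall [[316.1, 216.8], [385.3, 243.3], [318.8, 214.2], [387.7, 240.3]]
low [[292.6, 247.6], [362.2, 277.4], [295.6, 244.7], [364.8, 274.0]]
[318 216  82  39 413] L [318 217] R [399 254] T [319 216] ((585.7591552734375, -214.783447265625), (46.98623275756836, 168.5532684326172), 7.5385003089904785)
[294 247  71  32 257] L [294 248] R [364 276] T [295 247] ((498.98431396484375, -208.743408203125), (9.784232139587402, 139.03819274902344), 11.317092895507812)
7.6 [587.35124006 238.43994271 175.47188216] [ 71.   30.2 175.5]
```

View pics/ts.png

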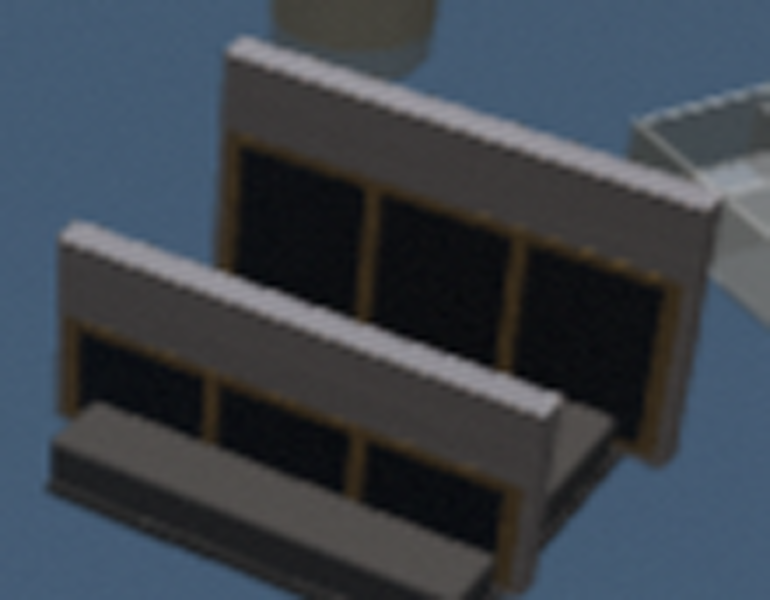

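```bash
python3 - <<'E'
from h import *
x=np.array([0,0,-1.]);Rm=np.stack([x,EX,np.cross(x,EX)],1)
print(plan(rkw(67,30.3,168.4),Rm,[570,-200.5,185],np.radians(11.5)))
E
```

```text
(array([-0.415, -2.781, 10.6  ]), array([0.29, 0.  , 0.  ]))
```

{"name": "jog_arm", "arguments": {
  "offset": [
    [-0.4, -0.2, 0.7],
    [-0.415, -0.5, 1.8],
    [-0.415, -0.8, 2.9],
    [-0.415, -1.1, 4.0],
    [-0.415, -1.35, 5.1],
    [-0.415, -1.65, 6.2],
    [-0.415, -1.95, 7.3],
    [-0.415, -2.25, 8.4],
    [-0.415, -2.5, 9.5],
    [-0.415, -2.7, 10.3],
    [-0.415, -2.781, 10.6],
    [-0.415, -2.781, 10.6],
    [-0.415, -2.781, 10.6],
    [-0.415, -2.781, 10.6]
  ],
  "delta_rot": [
    [0, 0, 0],
    [0, 0, 0],
    [0, 0, 0],
    [0.1, 0, 0],
    [0.2, 0, 0],
    [0.29, 0, 0],
    [0.29, 0, 0],
    [0.29, 0, 0],
    [0.29, 0, 0],
    [0.29, 0, 0],
    [0.29, 0, 0],
    [0.29, 0, 0],
    [0.29, 0, 0],
    [0.29, 0, 0]
  ],
  "fingers": 0.5
}}

```text
clock: 9.0
ee_pos: [570.1, -198.6, 184.8]
tcp_rot: [0.548, 0.447, 0.548, -0.447]
contact_force: [0.4, -0.2, 0.5]
width: 42.5
```

```bash
python3 look.py 5 100 170 240 310 280 120 420 320; cat > fit.py <<'E'
from h import *
def fitedge(img,a,b,c,z,half=4,mind=15,t0=.1,t1=.9,n=40):
    """sub-pixel half-level crossing on normals of a->b, rays to plane z, line fit; returns world (point, dir)"""
    a=np.array(a,float);b=np.array(b,float);d=(b-a)/np.linalg.norm(b-a);nn=np.array([-d[1],d[0]]);pts=[]
    off=np.arange(-half,half+.01,.2)
    for t in np.linspace(t0,t1,n):
        q=a+(b-a)*t+off[:,None]*nn
        v=cv2.remap(img,q[:,0].astype(np.float32)[None],q[:,1].astype(np.float32)[None],1)[0]
        if v.max()-v.min()<mind: continue
        th=(v.max()+v.min())/2; ii=np.where(np.diff(np.sign(v-th))!=0)[0]
        if len(ii): pts.append(q[ii[np.argmin(abs(off[ii]))]])
    W=np.array([ray(u,c,z)[:2] for u in pts],np.float32)
    vx,vy,x,y=cv2.fitLine(W,cv2.DIST_HUBER,0,.01,.01).ravel()
    return np.array([x,y]),np.array([vx,vy]),len(pts)
E
python3 - <<'E'
import cv2,numpy as np
p=np.load("top5.npz")["p"][185:300,105:240,::-1]; cv2.imwrite("pics/r5.png",cv2.resize(p,None,fx=5.5,fy=5,interpolation=2))
E
```

```text
9.0 [ 570.1 -198.6  184.8] [ -43.7 -391.9  184.8] [ 0.4 -0.2  0.5] 42.51096002208124
```

View pics/l5.png

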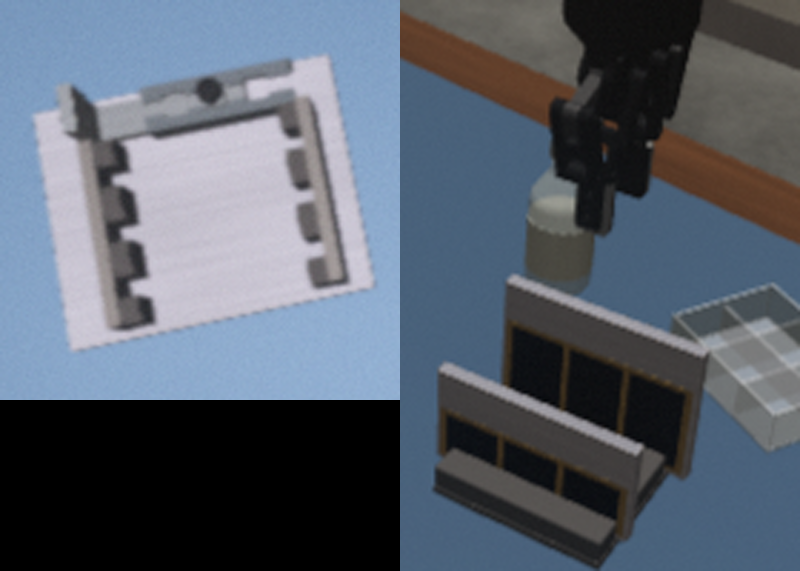

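View pics/r5.png

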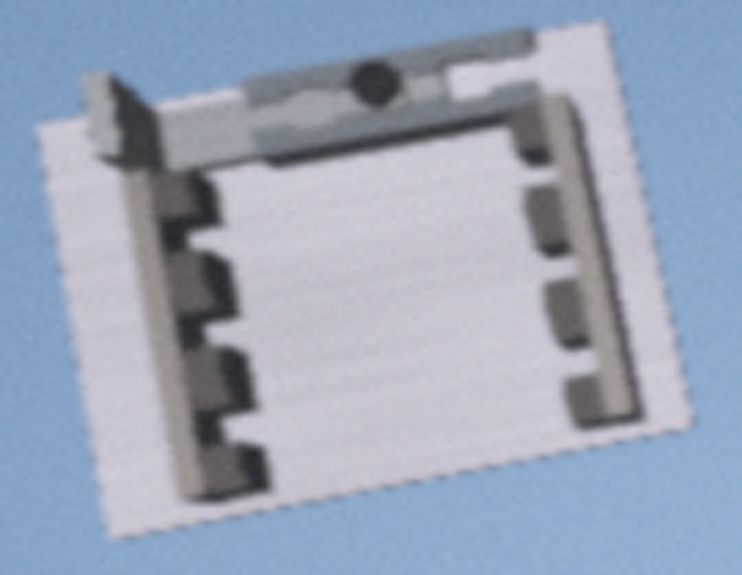

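```bash
python3 - <<'E'
from rig import bot
from fit import *
c=bot.calibration("top")
P=np.load("top5.npz")["p"]; g=cv2.cvtColor(P,cv2.COLOR_RGB2GRAY).astype(np.float32)
sat=cv2.GaussianBlur((P[...,2].astype(np.float32)-P[...,0]),(3,3),0)
px=lambda u,v:(105+(u+.5)/5.5-.5,185+(v+.5)/5-.5)
for nm,a,b in(("fix in",(547,100),(605,415)),("fix out",(572,97),(636,410)),("mov in",(157,170),(208,490)),("mov out",(124,170),(183,495))):
    w,d,n=fitedge(g,px(*a),px(*b),c,58,half=2.5)
    r=rk([*w,58]); ang=np.degrees(np.arctan2(d[1],d[0]))
    # y at plate-frame x=-18
    dx=np.array([d@EX[:2],d@EY[:2]]); y=r[1]+(-18-r[0])*dx[1]/dx[0]
    print(nm,n,"ang",ang.round(1),"y@x=-18",y.round(1))
# ends along strip
for nm,a,b in(("fix",(558,70),(625,440)),("mov",(138,140),(196,520))):
    a=np.array(px(*a));b=np.array(px(*b)); t=np.linspace(0,1,400); q=a+(b-a)*t[:,None]
    v=cv2.remap(g,q[:,0].astype(np.float32)[None],q[:,1].astype(np.float32)[None],1)[0]
    print(nm,[(round(float(rk(ray(u,c,58))[0])),int(x)) for u,x in zip(q[::10],v[::10])])
# plate edges re-measured now for arm-free check
for (a,b) in(((38,125),(108,538)),((108,538),(692,425)),((692,425),(605,22))):
    w,d,n=fitedge(sat,px(*a),px(*b),c,8); print("plate edge",n,rk([*w,8]),np.degrees(np.arctan2(d[1],d[0])).round(2))
# tube sides at z38 : gap/plate edge
for nm,a,b in(("tube low",(275,163),(540,103)),("tube up",(250,80),(530,32))):
    w,d,n=fitedge(g if nm=="tube low" else sat,px(*a),px(*b),c,38,half=2.5); print(nm,n,rk([*w,38]),np.degrees(np.arctan2(d[1],d[0])).round(2))
E
```

```text
fix in 39 ang 12.6 y@x=-18 -85.1
fix out 40 ang 12.8 y@x=-18 -99.1
mov in 40 ang 12.7 y@x=-18 61.5
mov out 40 ang 13.0 y@x=-18 71.2
fix [(60, 199), (56, 201), (52, 187), (48, 143), (44, 135), (40, 132), (36, 132), (32, 135), (28, 131), (24, 136), (20, 142), (16, 135), (12, 138), (9, 145), (5, 141), (1, 142), (-3, 146), (-7, 143), (-11, 145), (-15, 150), (-18, 149), (-22, 150), (-26, 152), (-30, 149), (-34, 149), (-38, 149), (-41, 151), (-45, 153), (-49, 153), (-53, 157), (-57, 154), (-60, 153), (-64, 155), (-68, 155), (-72, 155), (-76, 156), (-79, 153), (-83, 124), (-87, 111), (-91, 194)]
mov [(63, 63), (59, 59), (55, 62), (51, 92), (47, 123), (43, 128), (39, 134), (35, 128), (31, 125), (27, 131), (23, 132), (19, 130), (16, 134), (12, 138), (8, 138), (4, 138), (0, 143), (-4, 142), (-8, 139), (-12, 144), (-16, 143), (-20, 141), (-24, 145), (-28, 145), (-32, 144), (-35, 142), (-39, 146), (-43, 146), (-47, 146), (-51, 147), (-55, 147), (-58, 147), (-62, 148), (-66, 148), (-70, 149), (-74, 152), (-78, 149), (-81, 139), (-85, 141), (-89, 197)]
plate edge 40 [-11.1 112.8   8. ] 12.93
plate edge 40 [-89.9  -1.6   8. ] -77.19
plate edge 40 [   1.1 -112.6    8. ] 12.76
tube low 40 [ 49.5 -32.5  38. ] -70.76
tube up 40 [ 85.2 -33.4  38. ] -77.36
```

The rack now reads as widened: the slot bottoms are 146.6 mm apart against the expected 146. In plate axes the slot midpoint is at y ≈ -12, and the slots are at x ≈ +23, -17 and -57. The hand is above the tall panel, so I'll descend and grip.

{"name": "jog_arm", "arguments": {
  "offset": [
    [0.5, 0, 0],
    [1.2, 0, 0],
    [1.8, 0, 0],
    [2.2, 0, 0],
    [2.4, 0, 0],
    [2.475, 0, 0],
    [2.475, 0, 0],
    [2.475, 0, 0]
  ],
  "delta_rot": [
    [0, 0, 0],
    [0, 0, 0],
    [0, 0, 0],
    [0, 0, 0],
    [0, 0, 0],
    [0, 0, 0],
    [0, 0, 0],
    [0, 0, 0]
  ]
}}

```text
clock: 9.9
ee_pos: [570.8, -200.9, 87.2]
tcp_rot: [0.548, 0.447, 0.547, -0.447]
contact_force: [-0.1, 0.1, -0.0]
width: 42.5
```

{"name": "jog_arm", "arguments": {
  "offset": [
    [0, 0, 0],
    [0, 0, 0],
    [0, 0, 0],
    [0, 0, 0],
    [0, 0, 0],
    [0, 0, 0]
  ],
  "delta_rot": [
    [0, 0, 0],
    [0, 0, 0],
    [0, 0, 0],
    [0, 0, 0],
    [0, 0, 0],
    [0, 0, 0]
  ],
  "fingers": 0,
  "newtons": 60
}}

```text
clock: 10.5
ee_pos: [570.4, -200.9, 86.8]
tcp_rot: [0.548, 0.447, 0.547, -0.447]
contact_force: [-0.2, 0.1, 6.0]
width: 8.9
```

```bash
python3 look.py 6 280 120 420 320 280 120 420 320
```

```text
10.5 [ 570.4 -200.9   86.8] [ -43.9 -394.2   86.8] [-0.2  0.1  6. ] 8.894747908354626
```

View pics/l6.png

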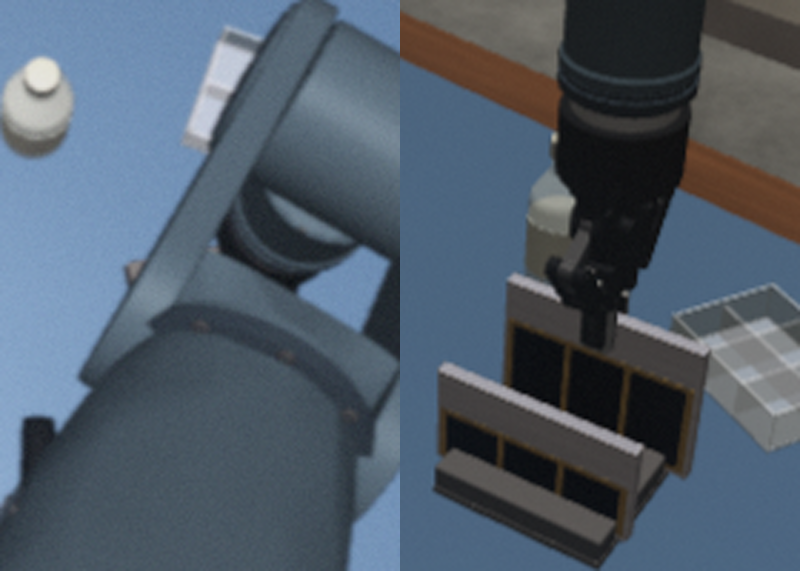

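```bash
python3 - <<'E'
from h import *
a=np.radians(11.5);x=np.array([0,0,-1.]);y=np.array([np.cos(a),np.sin(a),0]);Rm=np.stack([x,y,np.cross(x,y)],1)
print(rkw(23,-12,0),rkw(-57,-12,0))
print(plan(np.array([570,-200.5,86]),Rm,rkw(23,-12,246),np.radians(12.85)))
E
```

```text
[550.00422606 186.55952341   0.        ] [472.03894601 168.63146977   0.        ]
(array([-4.   ,  1.439, -9.582]), array([-0.27,  0.  ,  0.  ]))
```

{"name": "jog_arm", "arguments": {
  "offset": [
    [-0.3, 0, 0],
    [-0.7, 0, 0],
    [-1.2, 0, 0],
    [-1.8, 0, 0],
    [-2.6, 0, 0],
    [-3.4, 0, 0],
    [-4.0, 0, 0],
    [-4.0, 0, 0]
  ],
  "delta_rot": [
    [0, 0, 0],
    [0, 0, 0],
    [0, 0, 0],
    [0, 0, 0],
    [0, 0, 0],
    [0, 0, 0],
    [0, 0, 0],
    [0, 0, 0]
  ]
}}

```text
clock: 11.4
ee_pos: [572.1, -201.6, 251.7]
tcp_rot: [0.551, 0.448, 0.544, -0.447]
contact_force: [0.3, -0.4, -1.6]
width: 9.2
```

{"name": "jog_arm", "arguments": {
  "offset": [
    [0, 0.05, -0.3],
    [0, 0.15, -1.0],
    [0, 0.3, -2.0],
    [0, 0.45, -3.0],
    [0, 0.6, -4.0],
    [0, 0.75, -5.0],
    [0, 0.9, -6.0],
    [0, 1.05, -7.0],
    [0, 1.2, -8.0],
    [0, 1.33, -8.8],
    [0, 1.4, -9.3],
    [0, 1.439, -9.582],
    [0, 1.439, -9.582],
    [0, 1.439, -9.582],
    [0, 1.439, -9.582]
  ],
  "delta_rot": [
    [0, 0, 0],
    [0, 0, 0],
    [0, 0, 0],
    [-0.1, 0, 0],
    [-0.2, 0, 0],
    [-0.27, 0, 0],
    [-0.27, 0, 0],
    [-0.27, 0, 0],
    [-0.27, 0, 0],
    [-0.27, 0, 0],
    [-0.27, 0, 0],
    [-0.27, 0, 0],
    [-0.27, 0, 0],
    [-0.27, 0, 0],
    [-0.27, 0, 0]
  ]
}}

```text
clock: 12.9
ee_pos: [550.0, 185.5, 245.6]
tcp_rot: [0.552, 0.441, 0.553, -0.442]
contact_force: [0.4, 0.1, -2.2]
width: 8.8
```

{"name": "jog_arm", "arguments": {
  "offset": [
    [0.4, 0, 0],
    [1.0, 0, 0],
    [1.6, 0, 0],
    [2.1, 0, 0],
    [2.3, 0, 0],
    [2.35, 0, 0],
    [2.35, 0, 0],
    [2.35, 0, 0]
  ],
  "delta_rot": [
    [0, 0, 0],
    [0, 0, 0],
    [0, 0, 0],
    [0, 0, 0],
    [0, 0, 0],
    [0, 0, 0],
    [0, 0, 0],
    [0, 0, 0]
  ]
}}

```text
clock: 13.7
ee_pos: [551.0, 186.5, 153.4]
tcp_rot: [0.553, 0.442, 0.552, -0.44]
contact_force: [0.6, 0.0, -1.5]
width: 9.0
```

```bash
python3 look.py 7 100 170 240 310 135 80 275 240; python3 - <<'E'
import cv2,numpy as np
p=np.load("side7.npz")["p"][110:240,135:275,::-1]; cv2.imwrite("pics/s7.png",cv2.resize(p,None,fx=5,fy=4.5,interpolation=2))
E
```

```text
13.7 [551.  186.5 153.4] [ 23.9 -12.3 153.4] [ 0.6  0.  -1.5] 9.006295560248606
```

View pics/l7.png

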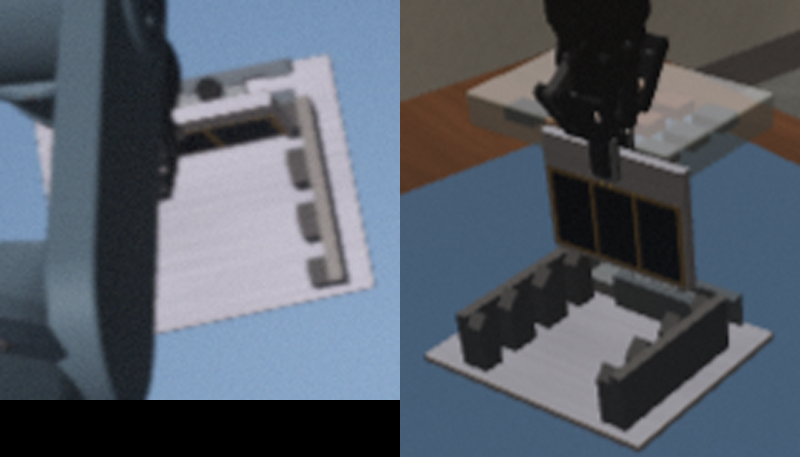

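View pics/s7.png

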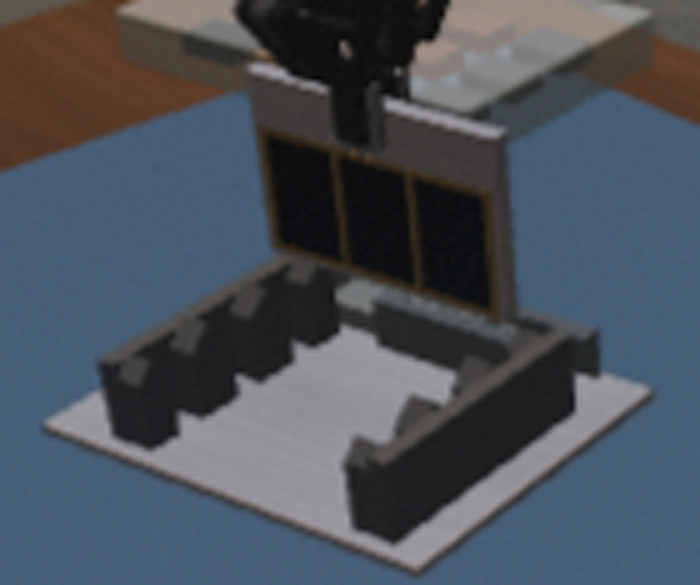

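```bash
python3 - <<'E'
from rig import bot
from h import *
C={n:bot.calibration(n) for n in("top","side")}
S=lambda u,v,z: rk(ray((135+(u+.5)/5-.5,110+(v+.5)/4.5-.5),C["side"],z))
T=lambda u,v,z: rk(ray((100+(u+.5)*.35-.5,170+(v+.5)*.35-.5),C["top"],z))
print("bottom L",S(273,246,73),"R",S(499,313,73)," top L",S(248,68,178),"R near",S(503,140,178))
print("top view -y end: ",T(271,96,178),T(272,108,178))
for n in C:
    e=[rkw(23.5+sx*5,-12.2+sy*70,z) for z in(73,178) for sx in(-1,1) for sy in(1,-1)]
    q=project(e,C[n])
    print(n,[((np.array(u)-([135,110] if n=="side" else [100,170]))*([5,4.5] if n=="side" else [1/.35]*2)).round(0).tolist() for u in q])
P=np.load("top7.npz"); 
p=P["p"].astype(int); sat=p[...,2]-p[...,0]; val=p.sum(-1)/3
D=cloud(P["d"],C["top"]); Q=D-RC; X=Q@EX; Y=Q@EY; z=Q[...,2]
m=(z>165)&(z<185)&(abs(X-23)<20)&(Y<-40)&(Y>-110)&(val>130)
print(m.sum(),"z",np.median(z[m]),"x",np.percentile(X[m],[5,50,95]),"y min",np.percentile(Y[m],[0,5,50]))
E
```

```text
bottom L [22.7 58.6 73. ] R [ 26.7 -72.7  73. ]  top L [ 19.4  55.2 178. ] R near [ 18.5 -88.6 178. ]
top view -y end:  [ 26. -82. 178.] [ 18.3 -81.2 178. ]
top [[96.0, 178.0], [295.0, 136.0], [94.0, 164.0], [292.0, 123.0], [50.0, 153.0], [273.0, 106.0], [47.0, 137.0], [270.0, 91.0]]
side [[266.0, 248.0], [503.0, 324.0], [280.0, 240.0], [516.0, 315.0], [240.0, 66.0], [489.0, 135.0], [255.0, 58.0], [503.0, 127.0]]
123 z 177.69077818029552 x [21.82198277 26.22240177 30.2635316 ] y min [-81.48566846 -79.3561025  -61.07488061]
```

{"name": "jog_arm", "arguments": {
  "offset": [
    [0.15, 0, 0],
    [0.3, 0, 0],
    [0.4, 0, 0],
    [0.5, 0, 0],
    [0.6, 0, 0],
    [0.7, 0, 0],
    [0.7, 0, 0]
  ],
  "delta_rot": [
    [0, 0, 0],
    [0, 0, 0],
    [0, 0, 0],
    [0, 0, 0],
    [0, 0, 0],
    [0, 0, 0],
    [0, 0, 0]
  ]
}}

```text
clock: 14.5
ee_pos: [549.5, 186.5, 123.2]
tcp_rot: [0.552, 0.441, 0.553, -0.441]
contact_force: [-0.4, -0.3, -1.6]
width: 9.2
```

```bash
python3 look.py 8 100 170 240 310 165 110 255 230
```

```text
14.5 [549.5 186.5 123.2] [ 22.5 -12.  123.2] [-0.4 -0.3 -1.6] 9.168303238879185
```

View pics/l8.png

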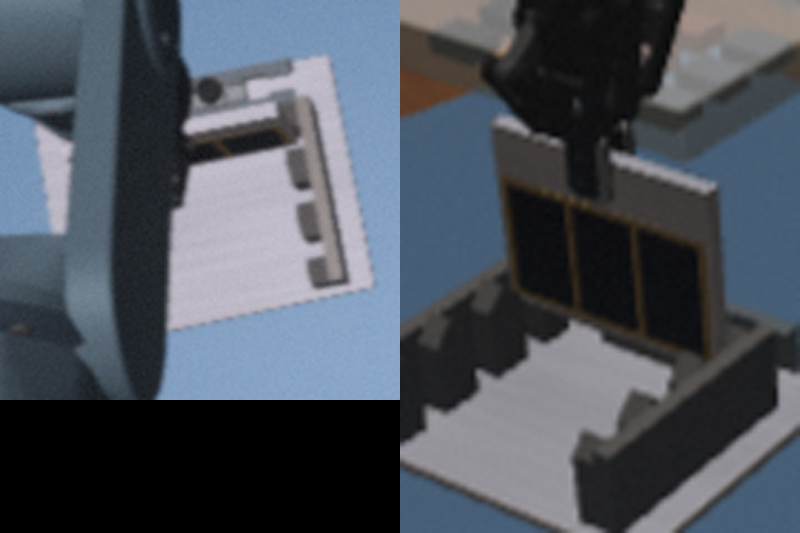

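The tall panel's lower edge is about 42 mm up, inside both combs, with no side force. I'll continue down.

{"name": "jog_arm", "arguments": {
  "offset": [
    [0.2, 0, 0],
    [0.4, 0, 0],
    [0.6, 0, 0],
    [0.75, 0, 0],
    [0.82, 0, 0],
    [0.86, 0, 0],
    [0.88, 0, 0],
    [0.9, 0, 0],
    [0.9, 0, 0]
  ],
  "delta_rot": [
    [0, 0, 0],
    [0, 0, 0],
    [0, 0, 0],
    [0, 0, 0],
    [0, 0, 0],
    [0, 0, 0],
    [0, 0, 0],
    [0, 0, 0],
    [0, 0, 0]
  ]
}}

```text
clock: 15.5
ee_pos: [550.3, 186.6, 88.9]
tcp_rot: [0.553, 0.441, 0.553, -0.441]
contact_force: [-3.1, 0.1, 3.8]
width: 8.8
```

{"name": "jog_arm", "arguments": {
  "offset": [
    [0, -0.015, 0],
    [0, -0.03, 0],
    [0, -0.03, 0]
  ],
  "delta_rot": [
    [0, 0, 0],
    [0, 0, 0],
    [0, 0, 0]
  ]
}}

```text
clock: 15.8
ee_pos: [549.8, 186.5, 88.8]
tcp_rot: [0.553, 0.442, 0.552, -0.44]
contact_force: [0.2, 0.9, 5.6]
width: 9.2
```

{"name": "jog_arm", "arguments": {
  "offset": [
    [0, 0, 0],
    [0, 0, 0],
    [0, 0, 0],
    [0, 0, 0],
    [-0.3, 0, 0],
    [-1.0, 0, 0],
    [-2.0, 0, 0],
    [-3.0, 0, 0],
    [-3.5, 0, 0],
    [-3.5, 0, 0]
  ],
  "delta_rot": [
    [0, 0, 0],
    [0, 0, 0],
    [0, 0, 0],
    [0, 0, 0],
    [0, 0, 0],
    [0, 0, 0],
    [0, 0, 0],
    [0, 0, 0],
    [0, 0, 0],
    [0, 0, 0]
  ],
  "fingers": 0.4
}}

```text
clock: 16.8
ee_pos: [551.2, 186.7, 233.3]
tcp_rot: [0.555, 0.443, 0.551, -0.439]
contact_force: [0.8, -0.1, -0.4]
width: 34.2
```

```bash
python3 look.py 9 100 170 240 310 165 110 255 230
python3 - <<'E'
from h import *
a=np.radians(12.85);x=np.array([0,0,-1.]);y=np.array([np.cos(a),np.sin(a),0]);Rm=np.stack([x,y,np.cross(x,y)],1)
print(plan(rkw(21.8,-12,228),Rm,[500.5,-207,185],np.radians(11.5)))
E
```

```text
16.8 [551.2 186.7 233.3] [ 24.2 -12.2 233.3] [ 0.8 -0.1 -0.4] 34.21769512133357
(array([ 1.075, -3.365,  9.317]), array([0.27, 0.  , 0.  ]))
```

View pics/l9.png

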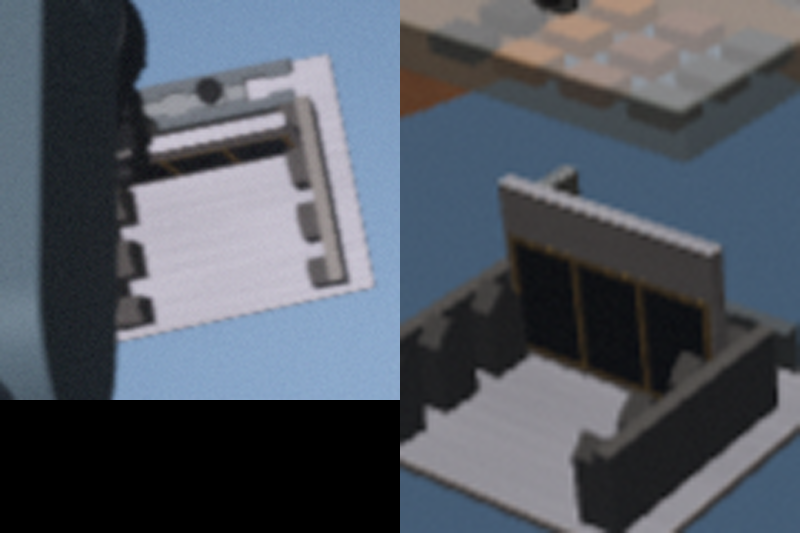

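The tall panel stands upright in the slot beside the tube, released. Next is the low panel.

{"name": "jog_arm", "arguments": {
  "offset": [
    [0, -0.1, 0.3],
    [0, -0.4, 1.1],
    [0.1, -0.75, 2.1],
    [0.2, -1.1, 3.1],
    [0.3, -1.5, 4.1],
    [0.4, -1.85, 5.1],
    [0.5, -2.2, 6.1],
    [0.6, -2.55, 7.1],
    [0.8, -2.9, 8.1],
    [0.95, -3.2, 8.9],
    [1.075, -3.365, 9.317],
    [1.075, -3.365, 9.317],
    [1.075, -3.365, 9.317],
    [1.075, -3.365, 9.317]
  ],
  "delta_rot": [
    [0, 0, 0],
    [0, 0, 0],
    [0, 0, 0],
    [0.1, 0, 0],
    [0.2, 0, 0],
    [0.27, 0, 0],
    [0.27, 0, 0],
    [0.27, 0, 0],
    [0.27, 0, 0],
    [0.27, 0, 0],
    [0.27, 0, 0],
    [0.27, 0, 0],
    [0.27, 0, 0],
    [0.27, 0, 0]
  ]
}}

```text
clock: 18.3
ee_pos: [500.1, -206.1, 184.5]
tcp_rot: [0.547, 0.447, 0.548, -0.447]
contact_force: [-1.4, -0.0, 0.5]
width: 34.0
```

```bash
python3 look.py 10 100 170 240 310 280 120 420 320
```

```text
18.3 [ 500.1 -206.1  184.5] [-113.6 -383.5  184.5] [-1.4 -0.   0.5] 33.956564134064905
```

View pics/l10.png

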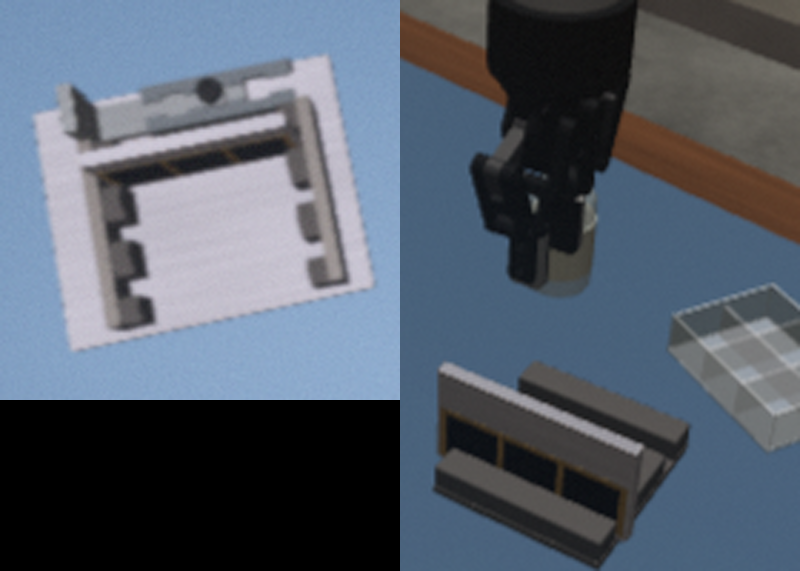

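{"name": "jog_arm", "arguments": {
  "offset": [
    [0.5, 0, 0],
    [1.3, 0, 0],
    [2.1, 0, 0],
    [2.7, 0, 0],
    [3.05, 0, 0],
    [3.2, 0, 0],
    [3.225, 0, 0],
    [3.225, 0, 0],
    [3.225, 0, 0]
  ],
  "delta_rot": [
    [0, 0, 0],
    [0, 0, 0],
    [0, 0, 0],
    [0, 0, 0],
    [0, 0, 0],
    [0, 0, 0],
    [0, 0, 0],
    [0, 0, 0],
    [0, 0, 0]
  ]
}}

```text
clock: 19.3
ee_pos: [501.4, -207.5, 57.3]
tcp_rot: [0.548, 0.447, 0.547, -0.447]
contact_force: [0.1, 0.5, 0.8]
width: 34.2
```

{"name": "jog_arm", "arguments": {
  "offset": [
    [0, 0, 0],
    [0, 0, 0],
    [0, 0, 0],
    [0, 0, 0],
    [0, 0, 0],
    [0, 0, 0]
  ],
  "delta_rot": [
    [0, 0, 0],
    [0, 0, 0],
    [0, 0, 0],
    [0, 0, 0],
    [0, 0, 0],
    [0, 0, 0]
  ],
  "fingers": 0,
  "newtons": 60
}}

```text
clock: 19.9
ee_pos: [500.8, -207.4, 56.9]
tcp_rot: [0.548, 0.447, 0.547, -0.447]
contact_force: [-2.3, -0.0, 6.4]
width: 8.8
```

```bash
python3 look.py 11 280 120 420 320 280 120 420 320
python3 - <<'E'
from h import *
a=np.radians(11.5);x=np.array([0,0,-1.]);y=np.array([np.cos(a),np.sin(a),0]);Rm=np.stack([x,y,np.cross(x,y)],1)
print(plan(np.array([500.5,-207,216]),Rm,rkw(-57.5,-12,216),np.radians(12.85)))
E
```

```text
19.9 [ 500.8 -207.4   56.9] [-113.3 -384.9   56.9] [-2.3 -0.   6.4] 8.764401215439536
(array([ 0.   ,  1.162, -9.344]), array([-0.27,  0.  ,  0.  ]))
```

View pics/l11.png

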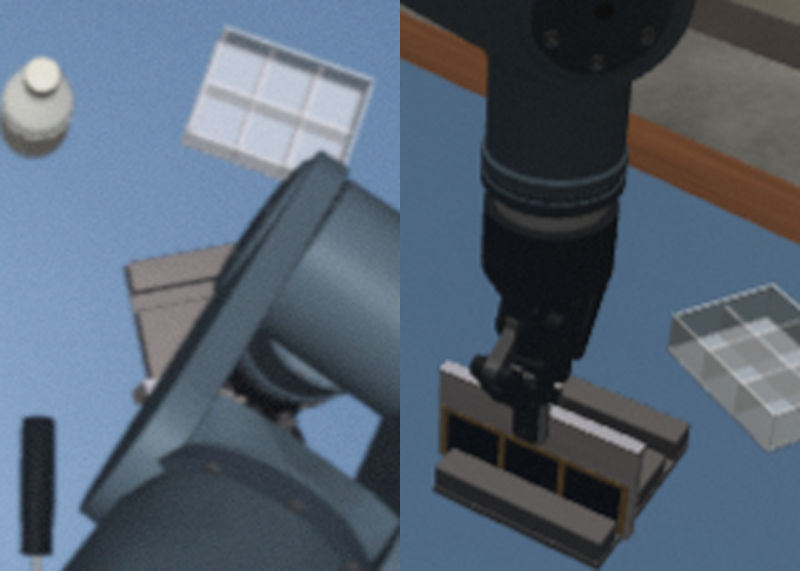

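{"name": "jog_arm", "arguments": {
  "offset": [
    [-0.3, 0, 0],
    [-0.7, 0, 0],
    [-1.2, 0, 0],
    [-1.8, 0, 0],
    [-2.6, 0, 0],
    [-3.4, 0, 0],
    [-4.0, 0, 0],
    [-4.0, 0, 0]
  ],
  "delta_rot": [
    [0, 0, 0],
    [0, 0, 0],
    [0, 0, 0],
    [0, 0, 0],
    [0, 0, 0],
    [0, 0, 0],
    [0, 0, 0],
    [0, 0, 0]
  ]
}}

```text
clock: 20.8
ee_pos: [502.4, -208.2, 220.5]
tcp_rot: [0.55, 0.448, 0.545, -0.447]
contact_force: [0.9, -0.7, -2.5]
width: 8.7
```

{"name": "jog_arm", "arguments": {
  "offset": [
    [0, 0.05, -0.3],
    [0, 0.1, -1.0],
    [0, 0.25, -2.0],
    [0, 0.4, -3.0],
    [0, 0.5, -4.0],
    [0, 0.6, -5.0],
    [0, 0.75, -6.0],
    [0, 0.9, -7.0],
    [0, 1.0, -8.0],
    [0, 1.1, -8.7],
    [0, 1.15, -9.15],
    [0, 1.162, -9.344],
    [0, 1.162, -9.344],
    [0, 1.162, -9.344],
    [0, 1.162, -9.344]
  ],
  "delta_rot": [
    [0, 0, 0],
    [0, 0, 0],
    [0, 0, 0],
    [-0.1, 0, 0],
    [-0.2, 0, 0],
    [-0.27, 0, 0],
    [-0.27, 0, 0],
    [-0.27, 0, 0],
    [-0.27, 0, 0],
    [-0.27, 0, 0],
    [-0.27, 0, 0],
    [-0.27, 0, 0],
    [-0.27, 0, 0],
    [-0.27, 0, 0],
    [-0.27, 0, 0]
  ]
}}

```text
clock: 22.3
ee_pos: [471.4, 167.6, 215.6]
tcp_rot: [0.552, 0.441, 0.553, -0.441]
contact_force: [0.3, 0.6, -2.1]
width: 8.8
```

{"name": "jog_arm", "arguments": {
  "offset": [
    [0.4, 0, 0],
    [1.0, 0, 0],
    [1.6, 0, 0],
    [2.1, 0, 0],
    [2.3, 0, 0],
    [2.35, 0, 0],
    [2.35, 0, 0],
    [2.35, 0, 0]
  ],
  "delta_rot": [
    [0, 0, 0],
    [0, 0, 0],
    [0, 0, 0],
    [0, 0, 0],
    [0, 0, 0],
    [0, 0, 0],
    [0, 0, 0],
    [0, 0, 0]
  ]
}}

```text
clock: 23.1
ee_pos: [472.5, 168.5, 123.2]
tcp_rot: [0.553, 0.441, 0.552, -0.44]
contact_force: [-0.3, -0.0, -2.4]
width: 8.8
```

```bash
python3 look.py 12 100 170 240 310 135 110 265 240; python3 - <<'E'
from rig import bot
from h import *
C=bot.calibration("top")
P=np.load("top12.npz")
p=P["p"].astype(int); val=p.sum(-1)/3
D=cloud(P["d"],C); Q=D-RC; X=Q@EX; Y=Q@EY; z=Q[...,2]
for x0,zt in((-57,148),(23,113)):
    m=(abs(z-zt)<10)&(abs(X-x0)<20)&(abs(Y)<120)&(val>130)
    print(x0,m.sum(),"z",np.median(z[m]),"x",np.percentile(X[m],[5,50,95]),"y",np.percentile(Y[m],[0,5,50,95,100]))
E
```

```text
23.1 [472.5 168.5 123.2] [-56.6 -12.3 123.2] [-0.3 -0.  -2.4] 8.805607554974252
-57 158 z 147.3422325475491 x [-58.71416677 -54.34389822 -50.01872729] y [-81.57217456 -78.8403968  -54.99454442 -30.55245064 -27.69942804]
23 131 z 113.16103100207306 x [20.24832642 24.70574706 29.03418444] y [-80.55079847 -77.89197263 -54.89347435 -31.85495523 -29.70399126]
```

View pics/l12.png

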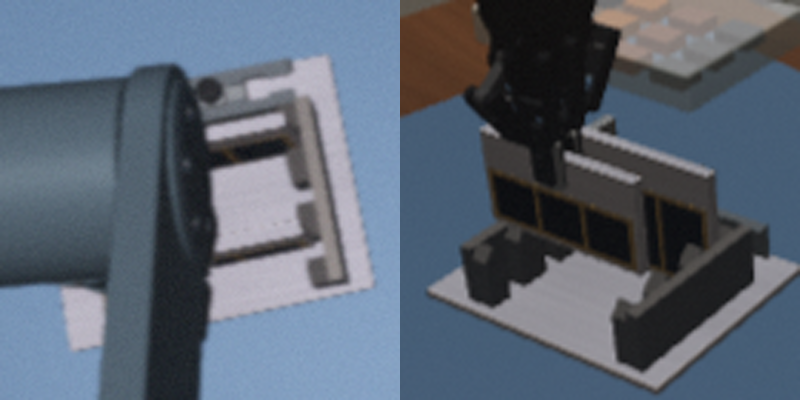

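{"name": "jog_arm", "arguments": {
  "offset": [
    [0.15, -0.015, 0],
    [0.3, -0.015, 0],
    [0.4, -0.015, 0],
    [0.5, -0.015, 0],
    [0.6, -0.015, 0],
    [0.7, -0.015, 0],
    [0.7, -0.015, 0]
  ],
  "delta_rot": [
    [0, 0, 0],
    [0, 0, 0],
    [0, 0, 0],
    [0, 0, 0],
    [0, 0, 0],
    [0, 0, 0],
    [0, 0, 0]
  ]
}}

```text
clock: 23.9
ee_pos: [470.4, 168.3, 93.3]
tcp_rot: [0.552, 0.441, 0.553, -0.441]
contact_force: [-0.3, 0.4, -2.1]
width: 9.4
```

```bash
python3 look.py 13 100 170 240 310 135 110 265 240
```

```text
23.9 [470.4 168.3  93.3] [-58.6 -11.9  93.3] [-0.3  0.4 -2.1] 9.350286883272869
```

View pics/l13.png

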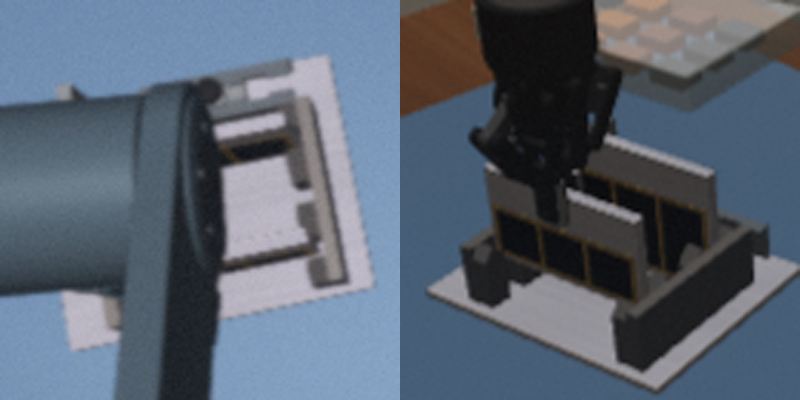

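The low panel is inside the far slots with no side force. I'll lower it and release.

{"name": "jog_arm", "arguments": {
  "offset": [
    [0.2, 0, 0],
    [0.4, 0, 0],
    [0.6, 0, 0],
    [0.75, 0, 0],
    [0.82, 0, 0],
    [0.86, 0, 0],
    [0.88, 0, 0],
    [0.9, 0, 0],
    [0.9, 0, 0]
  ],
  "delta_rot": [
    [0, 0, 0],
    [0, 0, 0],
    [0, 0, 0],
    [0, 0, 0],
    [0, 0, 0],
    [0, 0, 0],
    [0, 0, 0],
    [0, 0, 0],
    [0, 0, 0]
  ]
}}

```text
clock: 24.9
ee_pos: [471.0, 168.5, 58.9]
tcp_rot: [0.553, 0.441, 0.553, -0.441]
contact_force: [-3.4, 0.2, 5.3]
width: 8.5
```

{"name": "jog_arm", "arguments": {
  "offset": [
    [0, -0.015, 0],
    [0, -0.03, 0],
    [0, -0.03, 0]
  ],
  "delta_rot": [
    [0, 0, 0],
    [0, 0, 0],
    [0, 0, 0]
  ]
}}

```text
clock: 25.2
ee_pos: [470.7, 168.4, 58.9]
tcp_rot: [0.553, 0.441, 0.552, -0.44]
contact_force: [-1.6, 0.6, 6.2]
width: 9.1
```

{"name": "jog_arm", "arguments": {
  "offset": [
    [0, 0, 0],
    [0, 0, 0],
    [0, 0, 0],
    [0, 0, 0],
    [-0.3, 0, 0],
    [-1.0, 0, 0],
    [-2.0, 0, 0],
    [-3.0, 0, 0],
    [-4.0, 0, 0],
    [-4.5, 0, 0],
    [-4.5, 0, 1],
    [-4.5, 0, 2],
    [-4.5, 0, 3],
    [-4.5, 0, 4],
    [-4.5, 0, 5],
    [-4.5, 0, 6],
    [-4.5, 0, 6],
    [-4.5, 0, 6]
  ],
  "delta_rot": [
    [0, 0, 0],
    [0, 0, 0],
    [0, 0, 0],
    [0, 0, 0],
    [0, 0, 0],
    [0, 0, 0],
    [0, 0, 0],
    [0, 0, 0],
    [0, 0, 0],
    [0, 0, 0],
    [0, 0, 0],
    [0, 0, 0],
    [0, 0, 0],
    [0, 0, 0],
    [0, 0, 0],
    [0, 0, 0],
    [0, 0, 0],
    [0, 0, 0]
  ],
  "fingers": 0.4
}}

```text
clock: 27.0
ee_pos: [523.0, -66.5, 238.5]
tcp_rot: [0.552, 0.442, 0.552, -0.441]
contact_force: [-0.3, 0.6, -0.2]
width: 34.2
```

```bash
python3 look.py 14 100 170 240 310 135 110 265 240; python3 - <<'E'
from rig import bot
from h import *
C=bot.calibration("top")
P=np.load("top14.npz")
p=P["p"].astype(int); val=p.sum(-1)/3
D=cloud(P["d"],C); Q=D-RC; X=Q@EX; Y=Q@EY; z=Q[...,2]
for x0,zt in((-57,83),(23,113)):
    m=(abs(z-zt)<8)&(abs(X-x0)<20)&(abs(Y)<120)&(val>130)
    print(x0,m.sum(),"z",np.median(z[m]),"x",np.percentile(X[m],[5,50,95]),"y",np.percentile(Y[m],[0,5,50,95,100]))
v=val; m=np.zeros(v.shape,bool); m[185:215,158:195]=True
k,l,s,ct=cv2.connectedComponentsWithStats((m&(v<55)).astype(np.uint8)); print(s[1:],ct[1:],[rk(ray(c,C,58)) for c in ct[1:]])
cv2.imwrite("pics/full14.png",np.vstack([cv2.resize(np.load(n+"14.npz")["p"][:,:,::-1],(400,300),interpolation=cv2.INTER_AREA) for n in("top","side")]))
E
```

```text
27.0 [523.  -66.5 238.5] [ -60.  -252.6  238.5] [-0.3  0.6 -0.2] 34.23699579512935
-57 365 z 82.95214246999944 x [-60.73486606 -56.50281996 -51.95574786] y [-81.26809056 -74.37909897 -10.6307654   50.73441101  57.05267823]
23 373 z 113.1726334379415 x [20.33652278 24.75239325 29.13683504] y [-81.04967557 -73.65656768 -11.24291314  51.77214786  58.32325562]
[[170 198   7   7  22]] [[172.95454545 201.        ]] [array([ 68.7, -27.1,  58. ])]
```

View pics/l14.png

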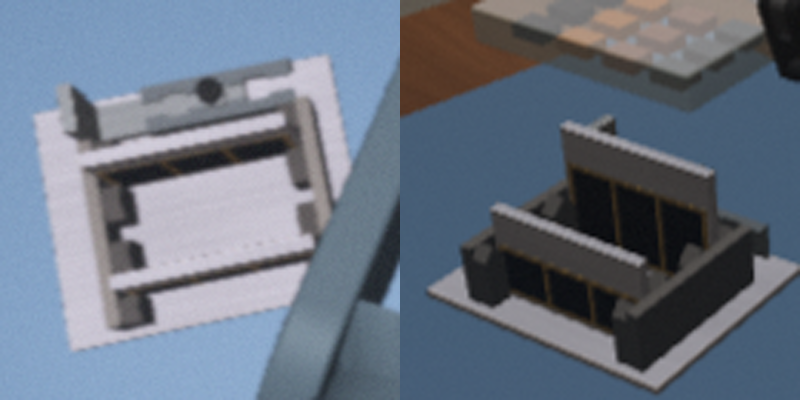

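View pics/full14.png

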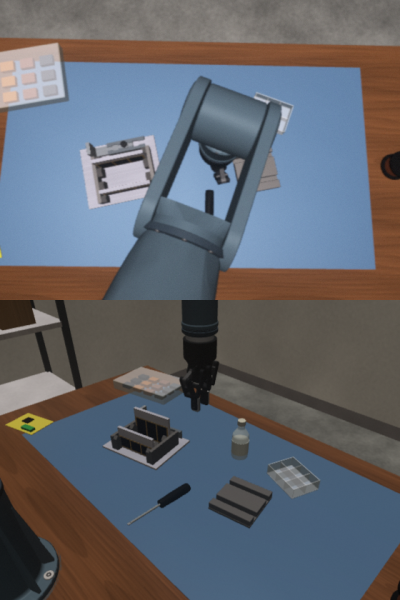

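The panel tops measure 113.2 mm and 83.0 mm high, so both lower edges rest on the plate at 8 mm. The button is still at the next hole, the bystanders are unmoved, and the arm is clear. I'll hand in.

```bash
python3 - <<'E'
from rig import bot
print(bot.close_job())
E
```

```text
the job is handed in; nothing more can be done
None
```

The rack is widened to the next hole and both panels stand in it. The taller one is in the slot beside the tube, the lower one is in the slot farthest from it, and the middle slot is empty. I handed the job in at about 27 s.

**What I did:** I pressed the button in about 7 mm and dragged the tube about 24 mm. Then I pushed the tab until it locked; a 6 N push no longer moved it, and the button had risen. I then moved the tall panel, followed by the low one, from the tray into the rack.

**Last checks:**
- **Panels:** the tops measured 113.2 mm and 83.0 mm against the expected 113 and 83, so both rest on the plate. Both are centred between the combs to about 1 mm.
- **Rack:** the button sat about 31 mm from its start, which is 30 mm plus play. The slot bottoms measured 146.6 mm apart against 146, taken before the panels went in.
- **Surroundings:** the bottle, the parts box and the screwdriver looked unmoved by eye. The arm was clear, and every force I read stayed below 7 N.

**Disagreements:**
- The side camera placed the panels 2–3 mm from where the top camera did; I averaged the two for the grasps.
- The rack origin is not at the plate centre. It lies about 17 mm to the -x side, so I took the slot positions from the tube and comb edges instead.
- A side force of about 3 N appeared as each panel touched down. I eased the hand about 1 mm to -x before releasing; that took the tall panel's force to about zero and the low panel's to about 1.6 N.

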